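# Close the cementing press on a glass blank

## Robot

A 6-joint arm with a two-finger parallel gripper is mounted at the origin on a cart in front of the work surface, level with it; the furniture and walls round the work are solid. World frame = base frame: x ahead of the robot, y to its left, z up, the work surface at z = 0. Lengths are in m, angles in rad, forces in N, time in s.
With the tool pointing down it reaches from about 0.325 to 0.775 m from the base axis. Payload 9.3 kg.
Tool frame: the origin (TCP) lies midway between the tips of the shut fingers; the grasp point (between the pads) lies robot.grip_point_offset behind it (robot.grip_point_offset is the distance from the TCP to the grasp point, in m); z points along the fingers, x is the direction in which the jaws open and shut, and the axes are right-handed (so a half turn about z gives the same grasp; the last joint's range is limited). The gripper opens to 85 mm and grips with 20 to 120 N. Pads are 22 mm wide; open, the fingers measure 114 mm over their backs; the gripper's body (76 mm by 85 mm) begins 54 mm behind the grasp point. The pads swing forward as they close: fully open they stand 13 mm farther back than shut.
Start: joints at [-1.482, 0.259, 0.021, 1.334, 0, 1.418], TCP at [0.132, -0.534, 0.231] pointing down, gripper open.
Joint ranges: [-3.04, 3.04], [-0.91, 1.82], [-1.04, 1.36], [-1.92, 1.95], [-1.52, 1.45], [-3.14, 3.14]. Speed limits (rad/s): [2.22, 2.22, 2.79, 3.14, 3.14, 3.14].

## Interface

Orientations are given as [roll, pitch, yaw] about the fixed x, y, z axes, in that order (R = Rz(yaw) Ry(pitch) Rx(roll)).
In Python, from plant import robot, read_camera, camera_info, job, spotter gives the robot as it stands.
- The arm moves only by the tool send_rows, never from a script. Its argument "rows" is a list of rows, each an object with "travel": the shift along the tool's x, y, z in mm, a list of three; "rotation": the turn, a rotation vector about the tool's x, y, z in rad, a list of three. In form: [{"travel": [tx, ty, tz], "rotation": [rx, ry, rz]}, ...]. A call has exactly 5 rows; each row shifts and turns the commanded pose from where the row before left it, along the tool's axes as they then stand; what a row does not reach is not made up. A row lasts 1/8 s, in which the tool goes at most 62.5 mm and 10.7 degrees, less where a joint would pass 70% of its speed; a pose out of reach is approached as far as the arm can. A call is refused whole if a number of a shift passes 62.5 or a number of a turn 0.188, either way. A call with a gripper value outside its range is refused whole. "hand" is the finger opening in mm, from 0 to 85.4, set as the call begins (left out, the last holds). The fingers move at their own pace and stop on an object; the grip force is fixed at half the most. Time passes only in rows, so rows that do not move let the fingers close, or fill a call up. It gives the time, the measured TCP pose, the force and the opening at its end, in the units of the state.
- robot.read_state(): the state, without advancing time (a new reading comes with each control period).
- read_camera(name): name is "scene" or "top" or "wrist"; returns (picture, depth): 420x560x3 uint8, red, green, blue; 420x560 float32, m along the optical axis (not along the pixel's ray), 0 where there is no reading.
- camera_info(name): a dict with "fx", "fy", "cx", "cy" (pixels), "k1" (the pictures are not rectified: a ray, as slopes to the right and down, at radius r is drawn at 1 + k1 r^2 times it, then the intrinsics apply), "R" (3x3) and "t" (3): a world point X has camera coordinates R X + t; the wrist camera has in their place "tool_from_camera" (4x4, takes a point from camera to tool coordinates, whose origin is the TCP and whose axes are the tool frame's). Camera axes: x right, y down, z forward; pixel columns grow to the right and rows downward; lengths in m; the calibration is good to about 2 mm. A picture is of the moment at which its call begins: read the wrist's pose just before it. camera_info takes no time and is no camera call.
- job.hand_in(): hands the job in, once; it reports no verdict.
Trained networks look in the newest picture that a camera, given by its name, has taken for a name from the list of things; names that differ only in an ending like _2 or _b are one class to them, and where a whole thing is asked for, a point or a joint stands for the part that bears it (a point fixed in the world has none). Each returns a list of dicts, best first, with "confidence" (0 to 1); they miss things now and then, are a little off and sometimes report something else, mostly with a low value. They report only what shows in the picture. A call takes as long as a camera call. They do not tell look-alikes from the thing itself.
- spotter.regions_of(camera, target): "region" (420x560 bool, what is visible of it) and "centre" ([row, column] in pixels, amid what is visible of it).
The state is a dict: "time_s": time; "qpos": joint angles; "qd": joint speeds; "effort": joint torques, N m; "ee_pos": TCP position; "orientation": TCP orientation; "wrist_force": force on the tool from outside, world axes, zero at the start; "wrist_torque": the same for the moment, N m; "finger_gap": finger opening in m.
Only numpy, scipy, OpenCV 4.12 (cv2) and the standard library are available. Lean on these libraries where they do the work, as an engineer would, in place of code of your own. Each camera call takes 0.05 s, during which the arm holds its last target.

## Task

Close the little cementing press: lower its drilled platen squarely over both guide pillars, holding it until you feel it bear on the glass blank, and only then let it go. Then set the drilled dead weight down in the same way over the platen's tang, flat on the platen. The glass is fragile and its height unknown: go by feel, let nothing drop or slam, and never force a platen that binds.

Things in the scene. Friction and masses are not known exactly. Their poses are not given: they have to be found in the camera images.
- press: Fixed press: grey base plate 110 (x) x 190 (y) mm, 16 mm high, two upright steel guide pillars 12 mm thick at y = +65 and -65 mm, tops 128 mm above the bench, the last 11 mm tapering to a 5 mm nose; between them a round table carries a glass blank. Origin: centre of the base's underside, on the bench; z up.
- bed (a point): Point on the press's axis, 16 mm above the bench, under the round screw-set table (46 mm) that carries the rubber-backed glass blank (41 mm across). The last user left the table anywhere: the glass top is 46 to 76 mm above the bench; its height is not reported. The glass is sprung: it yields 1 mm per 5 N, 5 mm at most.
- tang (a point): Point on the flat-sided upright steel tang by which the platen is lifted, on the platen's axis, 57 mm above the platen's underside and 39 mm above the plate's top. The tang is 12 (x) x 18 (y) mm and ends 22 mm above this point, its last 6 mm narrower. z up. The platen stays the same if turned half round.
- platen_top (a point): Point on the platen's axis level with the plate's top face. The loose aluminium platen, 60 (x) x 165 (y) x 18 mm, about 0.4 kg, lies right way up on the bench. Two vertical 13.5 mm bores for the pillars at y = +65 and -65 mm, each with a brass bush (23 mm across) 7 mm proud of the top. The weight sits here.
- weight_mid (a point): Centre, half-way up, of the loose drilled dead weight: a plain steel ring 56 mm in diameter and 36 mm high with a 25 mm bore right through, standing on the bench; z is the bore's axis. About 0.4 kg.
There are look-alikes about, which are no part of the job. Of the things that look like the part that bears tang, the larger one is meant.

How it is judged:
By the outcome, as a careful person would: the job done as asked, in the order asked, and still so for the second after the job is handed in, with the robot touching nothing.
It also fails if it takes over 72 s, if anything falls off the work surface, if the arm or the gripper's body presses on something with over 40 N, if the wrist force passes 120 N, or if a joint passes its speed limit or range.

## Working session

There is one attempt and no reset: what is moved stays moved. The work goes in short steps, Python scripts to look and compute and a tool call to move; the robot and the scene stay as the last step left them, time stands still between calls to the robot, and variables do not carry over. Pictures are saved under pics/ and viewed, and the job is handed in when it is done.

Besides the shell and the picture viewer there is one more tool, called after "Emit:" as a command line: name --argument value ..., lists and objects as JSON in quotes. send_rows: Moves the arm, as the interface text tells. Its arguments: {"type":"object","properties":{"rows":{"type":"array","items":{"type":"object","properties":{"travel":{"type":"array","items":{"type":"number"}},"rotation":{"type":"array","items":{"type":"number"}}}}},"hand":{"type":"number"}},"required":["rows"]}

```bash
ls; mkdir -p pics; python3 - <<'E'
from plant import robot, read_camera, camera_info, job, spotter
import cv2
print(robot.read_state(), robot.grip_point_offset)
for n in ["scene","top"]:
    p,d=read_camera(n); cv2.imwrite(f"pics/{n}0.png",p[:,:,::-1]); 
    print(n,camera_info(n))
print(camera_info("wrist"))
print(robot.read_state()["time_s"])
E
```

```text
pics
{'time_s': 0.0, 'qpos': array([-1.48159765e+00,  2.59211098e-01,  2.07310137e-02,  1.33367294e+00,
       -8.04823395e-06,  1.41822795e+00]), 'qd': array([-0.00064853, -0.00017296, -0.00036962,  0.00023611, -0.00041812,
       -0.00045106]), 'effort': array([-6.84418137e-04, -5.55644917e+01,  3.44526672e+01,  1.37571216e-02,
       -1.39745098e-04, -3.08902264e-07]), 'ee_pos': array([ 0.13166483, -0.53371713,  0.23064378]), 'orientation': array([-3.14139442e+00,  1.34216160e-03, -1.32902914e+00]), 'wrist_force': array([-0.03035835, -0.21906918,  0.4061769 ]), 'wrist_torque': array([ 0.00616392, -0.02858373, -0.01218205]), 'finger_gap': 0.08570428150800634} 0.0187
scene {'fx': 542.8347882617267, 'fy': 542.8347882617267, 'cx': 284.81084162272543, 'cy': 212.09062585246917, 'k1': 0.04954808054551507, 'R': array([[-0.59662355, -0.80233713,  0.01718917],
       [-0.39881769,  0.27784074, -0.87392732],
       [ 0.69640849, -0.52826097, -0.48575258]]), 't': array([0.30758293, 0.26838771, 0.93059294])}
top {'fx': 474.25681930823555, 'fy': 474.25681930823555, 'cx': 277.6476688246189, 'cy': 213.4673104600809, 'k1': -0.16916848109795876, 'R': array([[-0.02045777, -0.99971823, -0.01203907],
       [-0.99646939,  0.02136904, -0.08119191],
       [ 0.0814263 ,  0.01033556, -0.99662577]]), 't': array([0.01594241, 0.48984293, 1.12783055])}
{'fx': 300.02624467864416, 'fy': 300.02624467864416, 'cx': 275.3851343592678, 'cy': 213.92215822156996, 'k1': -0.016718545760270417, 'tool_from_camera': array([[ 9.99999990e-01, -2.78203017e-05,  1.37735714e-04,
        -4.01793528e-04],
       [-1.42469996e-05,  9.55080219e-01,  2.96347389e-01,
        -7.41358610e-02],
       [-1.39793130e-04, -2.96347388e-01,  9.55080209e-01,
        -1.43790005e-01],
       [ 0.00000000e+00,  0.00000000e+00,  0.00000000e+00,
         1.00000000e+00]])}
0.1
```

View pics/scene0.png

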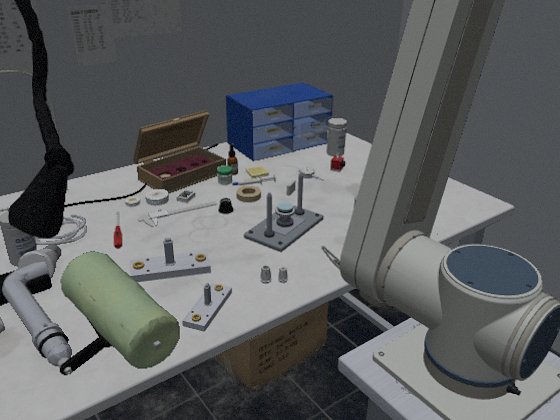

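View pics/top0.png

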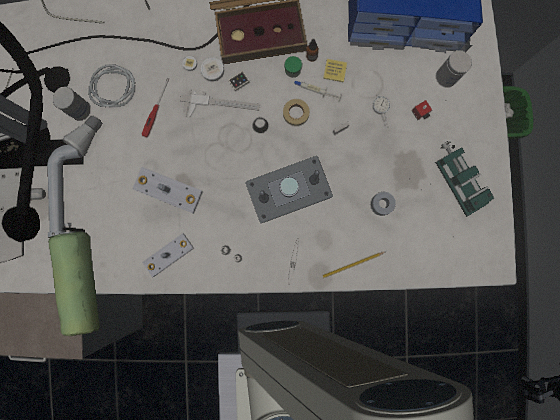

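The top view shows the large platen near (168,188), a smaller look-alike at (168,256), the press at (289,188), and a steel ring at (383,203). A green-shaded lamp stands to the left.

```bash
cat > h.py <<'E'
from plant import robot, read_camera, camera_info, job, spotter
import numpy as np, cv2
from scipy.spatial.transform import Rotation as Ro
def K(i): return np.array([[i['fx'],0,i['cx']],[0,i['fy'],i['cy']],[0,0,1.]])
def rays(i,px):
    px=np.asarray(px,float).reshape(-1,1,2)   # col,row
    return cv2.undistortPoints(px,K(i),np.array([i['k1'],0,0,0,0])).reshape(-1,2)
def toolpose(s=None):
    s=s or robot.read_state(); T=np.eye(4); T[:3,:3]=Ro.from_euler('xyz',s['orientation']).as_matrix(); T[:3,3]=s['ee_pos']; return T
def campose(n,T=None):
    i=camera_info(n)
    if n=='wrist': return (T if T is not None else toolpose())@i['tool_from_camera']
    M=np.eye(4); M[:3,:3]=i['R'].T; M[:3,3]=-i['R'].T@i['t']; return M
def cloud(n,d,M):
    i=camera_info(n); v,u=np.mgrid[:d.shape[0],:d.shape[1]]
    r=rays(i,np.stack([u.ravel(),v.ravel()],1)); z=d.ravel()[:,None]
    P=np.hstack([r*z,z])@M[:3,:3].T+M[:3,3]; P[d.ravel()==0]=np.nan
    return P.reshape(d.shape+(3,))
def plane(n,px,z,M):   # pixel -> world at height z
    r=rays(camera_info(n),px); D=np.hstack([r,np.ones((len(r),1))])@M[:3,:3].T; o=M[:3,3]
    return o+D*((z-o[2])/D[:,2])[:,None]
def project(n,X,M):
    i=camera_info(n); c=(np.asarray(X).reshape(-1,3)-M[:3,3])@M[:3,:3]; 
    return cv2.projectPoints(c,np.zeros(3),np.zeros(3),K(i),np.array([i['k1'],0,0,0,0]))[0].reshape(-1,2)
E
python3 - <<'E'
from h import *
for n in ["top","scene"]:
    p,d=read_camera(n); M=campose(n); C=cloud(n,d,M); np.savez(f"{n}.npz",p=p,d=d,C=C)
    print(n,M[:3,3].round(3))
    for t in ["press","tang","platen_top","weight_mid"]:
        for r in spotter.regions_of(n,t)[:5]:
            m=r['region']; q=C[m]; q=q[~np.isnan(q[:,0])]
            if len(q): print(t,round(r['confidence'],2),np.round(r['centre']),m.sum(),np.median(q,0).round(3),np.percentile(q,2,0).round(3),np.percentile(q,98,0).round(3))
d=np.load('top.npz'); C=d['C']
for (u,v) in [(70,280),(75,320),(60,160),(85,130),(20,220),(100,188),(350,380),(300,330)]: print((u,v),C[v,u].round(3))
E
```

```text
top [ 0.397 -0.006  1.164]
press 0.57 [187. 287.] 3497 [ 0.548 -0.022  0.018] [ 0.483 -0.114  0.011] [0.616 0.07  0.075]
tang 0.88 [253. 167.] 908 [0.395 0.275 0.015] [0.353 0.223 0.006] [0.438 0.331 0.044]
tang 0.79 [189. 169.] 1609 [0.554 0.273 0.019] [0.508 0.2   0.003] [0.603 0.354 0.071]
platen_top 0.93 [186. 169.] 1675 [0.555 0.273 0.019] [0.508 0.2   0.   ] [0.603 0.356 0.07 ]
platen_top 0.74 [254. 168.] 989 [0.397 0.276 0.014] [ 0.353  0.223 -0.   ] [0.44  0.331 0.042]
weight_mid 0.69 [204. 384.] 399 [ 0.508 -0.249  0.036] [ 0.482 -0.275  0.007] [ 0.533 -0.223  0.04 ]
scene [-0.358  0.664  0.681]
tang 0.82 [266. 167.] 1885 [0.547 0.282 0.018] [0.501 0.207 0.001] [0.601 0.353 0.071]
tang 0.73 [309. 207.] 1192 [0.386 0.284 0.014] [0.345 0.222 0.003] [0.43  0.334 0.051]
platen_top 0.91 [310. 204.] 1297 [0.386 0.284 0.014] [0.345 0.222 0.   ] [0.435 0.336 0.052]
platen_top 0.85 [267. 168.] 1851 [0.547 0.283 0.018] [0.501 0.209 0.002] [0.6   0.354 0.069]
(70, 280) [0.343 0.456 0.176]
(75, 320) [0.257 0.444 0.179]
(60, 160) [0.635 0.55  0.041]
(85, 130) [0.708 0.483 0.047]
(20, 220) [0.461 0.473 0.354]
(100, 188) [0.567 0.457 0.   ]
(350, 380) [ 0.248 -0.079  0.621]
(300, 330) [ 0.242 -0.036  0.224]
```

```bash
cat >> h.py <<'E'
def plan(xyz,yaw,n,upright=True):
    T=toolpose(); G=Ro.from_euler('xyz',[np.pi,0,yaw]).as_matrix(); R=T[:3,:3]
    w=Ro.from_matrix(R.T@G).as_rotvec()/n; d=(np.asarray(xyz)-T[:3,3])/n*1000
    print('total mm',(d*n).round(1),'per-row rot',w.round(4))
    for k in range(n):
        print([*(R.T@d).round(1)],end=' '); R=R@Ro.from_rotvec(w).as_matrix()
    print()
E
python3 -c "
from h import *
plan([.50,-.25,.22],-.38,10)"
```

```text
total mm [368.3 284.  -11.3] per-row rot [-0.      0.     -0.0949]
[np.float64(-18.8), np.float64(-42.6), np.float64(1.1)] [np.float64(-14.6), np.float64(-44.1), np.float64(1.1)] [np.float64(-10.4), np.float64(-45.3), np.float64(1.1)] [np.float64(-6.0), np.float64(-46.1), np.float64(1.1)] [np.float64(-1.6), np.float64(-46.5), np.float64(1.1)] [np.float64(2.8), np.float64(-46.4), np.float64(1.1)] [np.float64(7.2), np.float64(-46.0), np.float64(1.1)] [np.float64(11.5), np.float64(-45.1), np.float64(1.1)] [np.float64(15.7), np.float64(-43.8), np.float64(1.1)] [np.float64(19.8), np.float64(-42.1), np.float64(1.1)]
```

Emit:
send_rows --rows '[{"travel": [-18.8, -42.6, 1.1], "rotation": [0, 0, -0.095]}, {"travel": [-14.6, -44.1, 1.1], "rotation": [0, 0, -0.095]}, {"travel": [-10.4, -45.3, 1.1], "rotation": [0, 0, -0.095]}, {"travel": [-6, -46.1, 1.1], "rotation": [0, 0, -0.095]}, {"travel": [-1.6, -46.5, 1.1], "rotation": [0, 0, -0.095]}]'

```text
time_s: 1.23
ee_pos: [0.3169, -0.391, 0.2259]
orientation: [3.142, -0.0, -0.851]
wrist_force: [1.2, -1.2, -0.4]
finger_gap: 0.0855
```

Emit:
send_rows --rows '[{"travel": [2.8, -46.4, 1.1], "rotation": [0, 0, -0.095]}, {"travel": [7.2, -46, 1.1], "rotation": [0, 0, -0.095]}, {"travel": [11.5, -45.1, 1.1], "rotation": [0, 0, -0.095]}, {"travel": [15.7, -43.8, 1.1], "rotation": [0, 0, -0.095]}, {"travel": [19.8, -42.1, 1.1], "rotation": [0, 0, -0.095]}]'

```text
time_s: 1.85
ee_pos: [0.5012, -0.2489, 0.2204]
orientation: [3.141, -0.0, -0.376]
wrist_force: [-0.7, -0.6, -0.1]
finger_gap: 0.0855
```

```bash
cat >> h.py <<'E'
def snap(tag,n='wrist'):
    T=toolpose(); M=campose(n,T); p,d=read_camera(n); C=cloud(n,d,M)
    np.savez(tag+'.npz',p=p,d=d,C=C,M=M); cv2.imwrite(f'pics/{tag}.png',p[:,:,::-1]); return p,d,C,M
E
python3 - <<'E'
from h import *
snap('w1')
p,d,C,M=snap('top2','top')
E
```

```text
(no output)
```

View pics/w1.png

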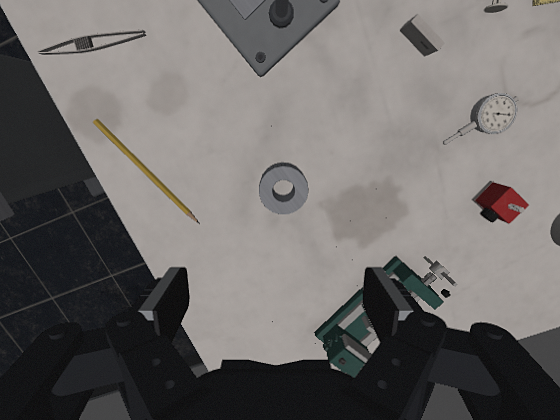

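```bash
python3 - <<'E'
from h import *
D=np.load('w1.npz');C=D['C'];M=D['M']
m=(np.abs(C[...,2]-0.036)<.006)&(np.hypot(C[...,0]-.508,C[...,1]+.249)<.045)
q=C[m]; print(m.sum(),np.median(q,0))
m8=(m*255).astype('uint8'); cs,_=cv2.findContours(m8,cv2.RETR_CCOMP,cv2.CHAIN_APPROX_NONE)
for c in cs:
    if len(c)>25:
        w=plane('wrist',c[:,0,:].astype(float),.036,M); (x,y),r=cv2.minEnclosingCircle((w[:,:2]*1000).astype('float32')); e=cv2.fitEllipse((w[:,:2]*1000).astype('float32')); print(len(c),x,y,r,e)
plan([.54,-.02,.24],.26,5)
E
```

```text
1572 [ 0.50906965 -0.24875785  0.03692312]
142 508.67626953125 -249.83460998535156 28.16916275024414 ((508.60687255859375, -249.9233856201172), (54.41923522949219, 55.252140045166016), 168.2718963623047)
62 508.9000244140625 -249.5813751220703 13.087776184082031 ((508.6428527832031, -249.84616088867188), (24.453277587890625, 25.27971649169922), 50.2369499206543)
total mm [ 37.4 227.4  20.1] per-row rot [-2.000e-04 -1.000e-04 -1.265e-01]
[np.float64(-9.6), np.float64(-45.1), np.float64(-4.0)] [np.float64(-3.8), np.float64(-45.9), np.float64(-4.0)] [np.float64(2.0), np.float64(-46.0), np.float64(-4.0)] [np.float64(7.8), np.float64(-45.4), np.float64(-4.0)] [np.float64(13.5), np.float64(-44.1), np.float64(-4.0)]
```

Wrist view: weight ring at (283,188), diameters 56/25 confirmed, centre (0.5086,-0.2498). Next, the press.

Emit:
send_rows --rows '[{"travel": [-9.6, -45.1, -4], "rotation": [0, 0, -0.1265]}, {"travel": [-3.8, -45.9, -4], "rotation": [0, 0, -0.1265]}, {"travel": [2, -46, -4], "rotation": [0, 0, -0.1265]}, {"travel": [7.8, -45.4, -4], "rotation": [0, 0, -0.1265]}, {"travel": [13.5, -44.1, -4], "rotation": [0, 0, -0.1265]}]'

```text
time_s: 2.58
ee_pos: [0.5388, -0.022, 0.2406]
orientation: [3.141, -0.0, 0.256]
wrist_force: [0.6, -0.3, -0.9]
finger_gap: 0.0851
```

```bash
python3 - <<'E'
from h import *
snap('w2')
for t in ['press','bed']:
    for r in spotter.regions_of('wrist',t)[:3]: print(t,r['confidence'],r['centre'],r['region'].sum())
plan([.53,.25,.24],-.38,6)
E
```

```text
press 0.98 [182.7, 283.8] 13100
bed 0.77 [178.6, 283.8] 13303
total mm [ -8.9 271.5  -0.6] per-row rot [ 0.00e+00 -1.00e-04  1.06e-01]
[np.float64(10.0), np.float64(-44.2), np.float64(0.1)] [np.float64(5.3), np.float64(-45.0), np.float64(0.1)] [np.float64(0.5), np.float64(-45.3), np.float64(0.1)] [np.float64(-4.3), np.float64(-45.1), np.float64(0.1)] [np.float64(-9.0), np.float64(-44.4), np.float64(0.1)] [np.float64(-13.7), np.float64(-43.2), np.float64(0.1)]
```

View pics/w2.png

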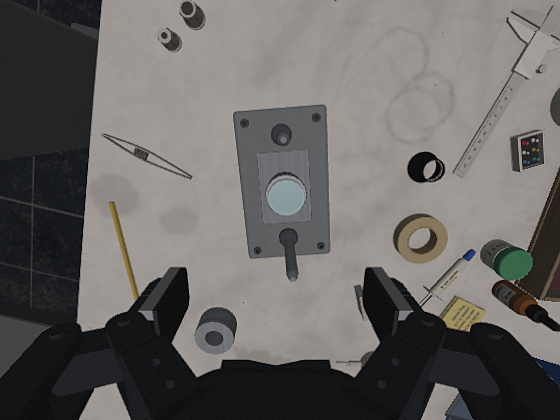

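Press: base outline (235,110)–(329,252), pillar noses near (282,142) and (292,276), glass at (286,196).

```bash
python3 - <<'E'
from h import *
D=np.load('w2.npz');C=D['C'];M=D['M'];p=D['p']
print('cam',M[:3,3])
for (u,v),rr in [((282,141),14),((292,276),14)]:
    s=C[v-rr:v+rr,u-rr:u+rr]; z=s[...,2]; m=z>.118; print(m.sum(), np.nanmax(z)); q=s[m]; print(q.mean(0), np.median(q,0))
    im=p[v-25:v+25,u-25:u+25]; cv2.imwrite(f'pics/c{u}.png',cv2.resize(im[:,:,::-1],None,fx=8,fy=8,interpolation=cv2.INTER_CUBIC))
# base top plane
z=C[...,2]; m=(np.abs(z-.016)<.006)&(np.abs(C[...,0]-.55)<.1)&(np.abs(C[...,1]+.02)<.13)
n,l,st,ce=cv2.connectedComponentsWithStats(m.astype('uint8')); k=1+st[1:,4].argmax(); print(st[k])
c=max(cv2.findContours((l==k).astype('uint8'),0,1)[0],key=len)
w=plane('wrist',c[:,0].astype(float),.016,M); print(cv2.minAreaRect((w[:,:2]*1000).astype('float32')))
# glass
m=(np.hypot(C[...,0]-.55,C[...,1]+.02)<.015); print('glass z',np.nanmedian(z[m]))
m=(np.hypot(C[...,0]-.548,C[...,1]+.02)<.03)&(z>.04)&(z<.09); print(C[m].mean(0),np.median(C[m],0))
E
cd pics; python3 -c "
import cv2,numpy as np
cv2.imwrite('cc.png',np.hstack([cv2.imread('c282.png'),cv2.imread('c292.png')]))"
```

```text
cam [0.51803486 0.05123756 0.38438089]
135 0.13084261426051147
[0.52778092 0.03884083 0.12526138] [0.52774089 0.03895342 0.12582753]
118 0.1307705927577626
[ 0.56960991 -0.08163321  0.12445038] [ 0.56942704 -0.08137246  0.12460678]
[  233   105    97   153 10774]
((549.0890502929688, -22.321060180664062), (109.34295654296875, 187.71266174316406), 19.11627769470215)
glass z 0.322455475183271
[ 0.54805609 -0.01959971  0.06555228] [ 0.54804703 -0.01923301  0.06780651]
```

View pics/cc.png

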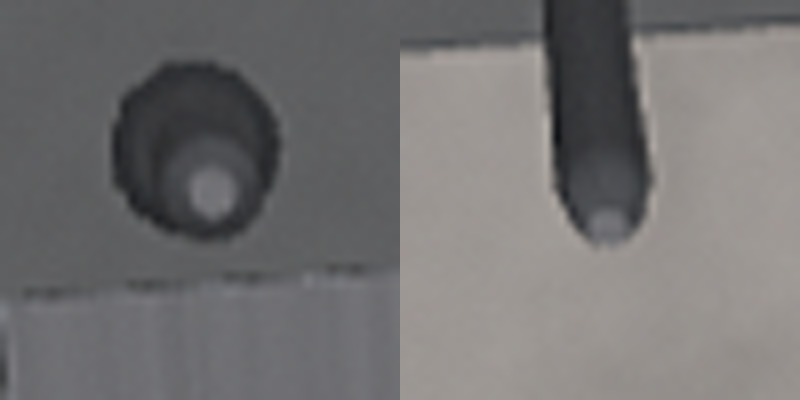

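```bash
python3 - <<'E'
from h import *
D=np.load('w2.npz');M=D['M']
w=plane('wrist',[(282.9,139.5),(292.3,278.6)],.128,M); print(w, w.mean(0), np.linalg.norm(w[0]-w[1]), np.arctan2(*(w[0]-w[1])[[1,0]])-np.pi/2)
b=plane('wrist',[(277.5+0,134)],.016,M);print(b)
E
```

```text
[[ 0.52786394  0.03847492  0.128     ]
 [ 0.57044696 -0.08456612  0.128     ]] [ 0.54915545 -0.0230456   0.128     ] 0.13020142379168953 0.333185427135535
[[0.52428864 0.03742061 0.016     ]]
```

Emit:
send_rows --rows '[{"travel": [10, -44.2, 0], "rotation": [0, 0, 0.106]}, {"travel": [5.3, -45, 0], "rotation": [0, 0, 0.106]}, {"travel": [0.5, -45.3, 0], "rotation": [0, 0, 0.106]}, {"travel": [-4.3, -45.1, 0], "rotation": [0, 0, 0.106]}, {"travel": [-9, -44.4, 0], "rotation": [0, 0, 0.106]}]'

```text
time_s: 3.35
ee_pos: [0.5323, 0.2034, 0.2402]
orientation: [3.141, -0.0, -0.283]
wrist_force: [0.9, 0.2, 0.6]
finger_gap: 0.085
```

Emit:
send_rows --rows '[{"travel": [-13.7, -43.2, 0], "rotation": [0, 0, 0.106]}, {"travel": [0, 0, 0], "rotation": [0, 0, 0]}, {"travel": [0, 0, 0], "rotation": [0, 0, 0]}, {"travel": [0, 0, 0], "rotation": [0, 0, 0]}, {"travel": [0, 0, 0], "rotation": [0, 0, 0]}]'

```text
time_s: 3.98
ee_pos: [0.531, 0.2477, 0.2405]
orientation: [-3.142, -0.0, -0.384]
wrist_force: [0.1, 0.2, -0.4]
finger_gap: 0.0856
```

```bash
python3 - <<'E'
from h import *
snap('w3')
for t in ['tang','platen_top']:
    for r in spotter.regions_of('wrist',t)[:3]: print(t,r['confidence'],r['centre'],r['region'].sum())
E
```

```text
tang 0.88 [199.6, 165.2] 3533
tang 0.72 [329.3, 340.8] 5097
tang 0.63 [147.9, 284.6] 6930
platen_top 0.97 [148.7, 285.7] 7015
platen_top 0.68 [199.1, 169.5] 3509
```

View pics/w3.png

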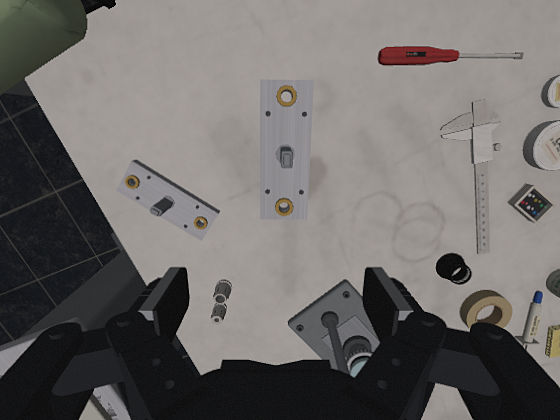

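Large platen: bushes at (286,96) and (284,207), tang at (286,157); small look-alike at left is excluded.

```bash
python3 - <<'E'
from h import *
D=np.load('w3.npz');C=D['C'];M=D['M'];p=D['p']
ims=[]
for (u,v) in [(286,96),(284,207),(286,157)]:
    im=p[v-20:v+20,u-20:u+20]; ims.append(cv2.resize(im[:,:,::-1],None,fx=6.5,fy=6.5,interpolation=cv2.INTER_CUBIC))
cv2.imwrite('pics/c3.png',np.hstack(ims))
hsv=cv2.cvtColor(p,cv2.COLOR_RGB2HSV); br=((hsv[...,1]>90)&(hsv[...,0]>10)&(hsv[...,0]<32)).astype('uint8')
pts=[]
for (u,v) in [(286,96),(284,207)]:
    b=np.zeros_like(br); b[v-16:v+16,u-16:u+16]=br[v-16:v+16,u-16:u+16]
    c=max(cv2.findContours(b,0,1)[0],key=len); e=cv2.fitEllipse(c); w=plane('wrist',c[:,0].astype(float),.022,M)
    (x,y),r=cv2.minEnclosingCircle((w[:,:2]*1000).astype('float32')); print(e[0],x,y,r); pts.append((x,y))
pts=np.array(pts); print(pts.mean(0),np.linalg.norm(pts[0]-pts[1]),np.arctan2(*(pts[0]-pts[1])[::-1])-np.pi/2)
z=C[...,2]; m=(z>.068)&(z<.09)&(np.hypot(C[...,0]-.555,C[...,1]-.27)<.06); print('tang top',m.sum(),C[m].mean(0),C[m].max(0),C[m].min(0))
vv,uu=np.nonzero(m); print(uu.mean(),vv.mean(), plane('wrist',[(uu.mean(),vv.mean())],.079,M))
m=(np.abs(z-.018)<.005)&(np.hypot(C[...,0]-.555,C[...,1]-.27)<.1)
n,l,st,ce=cv2.connectedComponentsWithStats(m.astype('uint8')); k=1+st[1:,4].argmax(); print(st[k])
c=max(cv2.findContours((l==k).astype('uint8'),0,1)[0],key=len)
w=plane('wrist',c[:,0].astype(float),.018,M); print(cv2.minAreaRect((w[:,:2]*1000).astype('float32')), np.median(z[l==k]))
E
```

```text
(286.20965576171875, 95.4281234741211) 579.677978515625 338.6638488769531 11.220536231994629
(283.67431640625, 206.80067443847656) 528.98291015625 218.4575653076172 11.260906219482422
[554.33044434 278.56070709] 130.45896123116 -0.3991010073726249
tang top 206 [0.55450715 0.27974106 0.07614197] [0.56214166 0.28888924 0.08171281] [0.54638448 0.26985046 0.06864628]
286.44174757281553 158.49514563106797 [[0.55454534 0.28010872 0.079     ]]
[ 260   79   54  140 6160]
((554.4905395507812, 278.88958740234375), (164.4271697998047, 60.143131256103516), 67.14824676513672) 0.019191523968024538
```

View pics/c3.png

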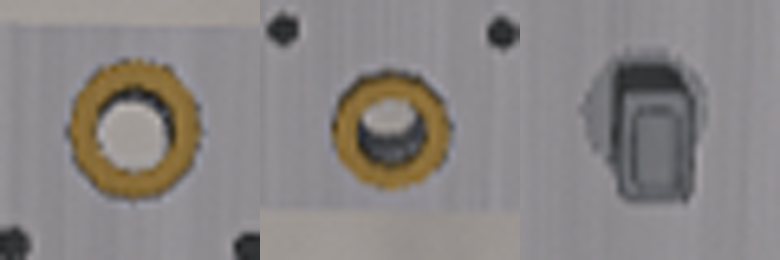

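```bash
python3 - <<'E'
from h import *
plan([.5545,.279,.12],-.399,5)
E
```

```text
total mm [  23.7   30.7 -120.4] per-row rot [-0.     -0.      0.0032]
[np.float64(2.1), np.float64(-7.5), np.float64(24.1)] [np.float64(2.1), np.float64(-7.5), np.float64(24.1)] [np.float64(2.0), np.float64(-7.5), np.float64(24.1)] [np.float64(2.0), np.float64(-7.5), np.float64(24.1)] [np.float64(2.0), np.float64(-7.5), np.float64(24.1)]
```

Emit:
send_rows --hand 50 --rows '[{"travel": [2.1, -7.5, 24], "rotation": [0, 0, 0.003]}, {"travel": [2.1, -7.5, 24], "rotation": [0, 0, 0.003]}, {"travel": [2, -7.5, 24], "rotation": [0, 0, 0.003]}, {"travel": [2, -7.5, 24], "rotation": [0, 0, 0.003]}, {"travel": [2, -7.5, 24], "rotation": [0, 0, 0.003]}]'

```text
time_s: 4.75
ee_pos: [0.5545, 0.2798, 0.1196]
orientation: [-3.141, -0.0, -0.398]
wrist_force: [-0.1, 0.6, 0.5]
finger_gap: 0.0497
```

```bash
python3 - <<'E'
from h import *
snap('w4')
plan([.5545,.279,.038],-.399,5)
E
```

```text
total mm [  0.7  -0.9 -78.2] per-row rot [0.0005 0.0006 0.0003]
[np.float64(0.3), np.float64(0.1), np.float64(15.6)] [np.float64(0.2), np.float64(0.1), np.float64(15.6)] [np.float64(0.2), np.float64(0.1), np.float64(15.6)] [np.float64(0.2), np.float64(0.1), np.float64(15.6)] [np.float64(0.2), np.float64(0.1), np.float64(15.6)]
```

View pics/w4.png

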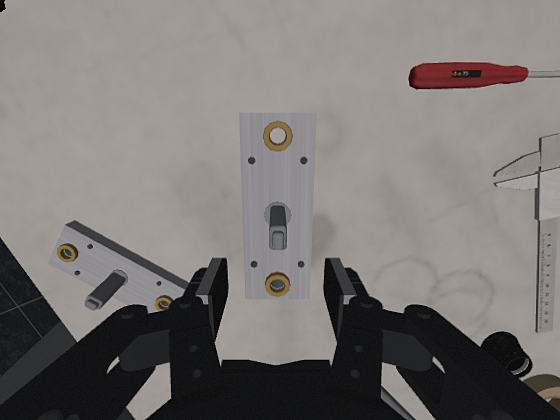

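Tang at (278,237) lies centred between the fingers. Descending.

Emit:
send_rows --rows '[{"travel": [0.3, 0.1, 16.3], "rotation": [0, 0, 0]}, {"travel": [0.2, 0.1, 16.3], "rotation": [0, 0, 0]}, {"travel": [0.2, 0.1, 16.3], "rotation": [0, 0, 0]}, {"travel": [0.2, 0.1, 16.3], "rotation": [0, 0, 0]}, {"travel": [0.2, 0.1, 16.3], "rotation": [0, 0, 0]}]'

```text
time_s: 5.42
ee_pos: [0.5551, 0.2787, 0.0378]
orientation: [-3.142, -0.0, -0.398]
wrist_force: [0.8, -0.8, -0.6]
finger_gap: 0.0498
```

Emit:
send_rows --hand 0 --rows '[{"travel": [0, 0, 0], "rotation": [0, 0, 0]}, {"travel": [0, 0, 0], "rotation": [0, 0, 0]}, {"travel": [0, 0, 0], "rotation": [0, 0, 0]}, {"travel": [0, 0, 0], "rotation": [0, 0, 0]}, {"travel": [0, 0, 0], "rotation": [0, 0, 0]}]'

```text
time_s: 6.05
ee_pos: [0.5555, 0.2789, 0.0392]
orientation: [-3.141, -0.001, -0.398]
wrist_force: [1.6, -0.3, 0.3]
finger_gap: 0.0115
```

Emit:
send_rows --rows '[{"travel": [0, 0, -1], "rotation": [0, 0, 0]}, {"travel": [0, 0, -3], "rotation": [0, 0, 0]}, {"travel": [0, 0, -6], "rotation": [0, 0, 0]}, {"travel": [0, 0, -10], "rotation": [0, 0, 0]}, {"travel": [0, 0, -10], "rotation": [0, 0, 0]}]'

```text
time_s: 6.68
ee_pos: [0.5553, 0.2789, 0.0697]
orientation: [-3.141, -0.0, -0.398]
wrist_force: [0.0, 0.1, -3.9]
finger_gap: 0.0114
```

```bash
python3 - <<'E'
from h import *
print(robot.read_state()['wrist_torque'])
snap('w5')
E
```

```text
[-0.02860183 -0.02378846 -0.05614509]
```

View pics/w5.png

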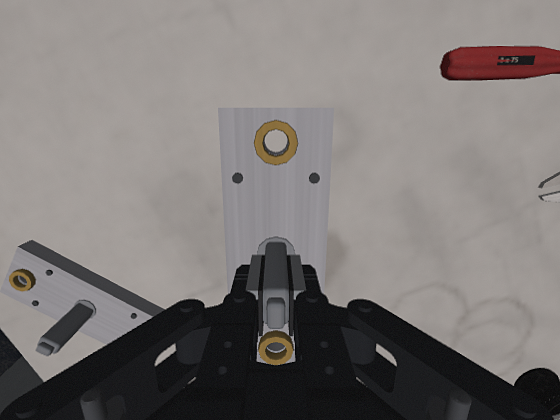

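Platen lifted (−3.9 N); both bushes visible at (276,143) and (276,349).

```bash
cat >> h.py <<'E'
def bushes(tag,zt=.014,box=None,z=None):
    D=np.load(tag+'.npz');p=D['p'];i=camera_info('wrist');M=i['tool_from_camera']
    hsv=cv2.cvtColor(p,cv2.COLOR_RGB2HSV); br=((hsv[...,1]>90)&(hsv[...,0]>10)&(hsv[...,0]<32)).astype('uint8')
    o=[]
    for (u,v) in [(276,143),(276,349)]:
        b=np.zeros_like(br); b[v-26:v+26,u-26:u+26]=br[v-26:v+26,u-26:u+26]
        b=cv2.morphologyEx(b,cv2.MORPH_CLOSE,np.ones((3,3),np.uint8))
        c=max(cv2.findContours(b,0,1)[0],key=len); w=plane('wrist',c[:,0].astype(float),zt,M)*1000
        e=cv2.fitEllipse(w[:,:2].astype('float32')); (x,y),r=cv2.minEnclosingCircle(w[:,:2].astype('float32')); print(e,(x,y,r)); o.append((x,y))
    o=np.array(o); print('mid',o.mean(0),'len',np.linalg.norm(o[0]-o[1]),'ang',np.arctan2(*(o[1]-o[0])))
E
python3 - <<'E'
from h import *
bushes('w5')
D=np.load('w5.npz');C=D['C']
T=toolpose()
for (u,v) in [(240,150),(310,150),(235,220),(320,215),(276,123),(276,163)]: print((u,v),C[v,u].round(4))
s=C[110:215,225:325].reshape(-1,3); s=s[np.abs(s[:,2]-.049)<.004]; A=np.c_[s[:,:2],np.ones(len(s))]; print(len(s),np.linalg.lstsq(A,s[:,2],rcond=None)[0],s[:,2].mean())
E
```

```text
((-1.4595333337783813, -64.41410827636719), (21.532007217407227, 21.671096801757812), 60.09852600097656) (-1.4819179773330688, -64.47764587402344, 11.170050621032715)
((-1.5069862604141235, 63.99519729614258), (21.66465187072754, 26.15693473815918), 177.17384338378906) (-1.6869046688079834, 64.27576446533203, 13.398530006408691)
mid [-1.58441132 -0.1009407 ] len 128.7535735176237 ang -0.0015920861260197623
(240, 150) [0.5598 0.3423 0.0501]
(310, 150) [0.5944 0.3277 0.0496]
(235, 220) [0.5404 0.3073 0.0494]
(320, 215) [0.5866 0.2913 0.0499]
(276, 123) [0.5829 0.3476 0.0571]
(276, 163) [0.5752 0.3291 0.0558]
8998 [0.00228396 0.00105597 0.04806832] 0.049723298888922525
```

```bash
python3 - <<'E'
from h import *
T=toolpose(); print(T[:3,3])
plan([.5553,.2789,.189],-.398,5)
plan([.5506,-.0227,T[2,3]],.333,10)
E
```

```text
[0.55589544 0.27909867 0.0711608 ]
total mm [ -0.6  -0.2 117.8] per-row rot [-0.0003 -0.0004  0.0001]
[np.float64(-0.1), np.float64(0.0), np.float64(-23.6)] [np.float64(-0.1), np.float64(0.1), np.float64(-23.6)] [np.float64(-0.1), np.float64(0.1), np.float64(-23.6)] [np.float64(-0.1), np.float64(0.1), np.float64(-23.6)] [np.float64(-0.1), np.float64(0.1), np.float64(-23.6)] 
total mm [  -5.3 -301.8    0. ] per-row rot [-0.0001 -0.0002 -0.073 ]
[np.float64(11.2), np.float64(28.0), np.float64(-0.0)] [np.float64(9.1), np.float64(28.8), np.float64(-0.0)] [np.float64(7.0), np.float64(29.4), np.float64(-0.0)] [np.float64(4.8), np.float64(29.8), np.float64(-0.0)] [np.float64(2.6), np.float64(30.1), np.float64(-0.0)] [np.float64(0.4), np.float64(30.2), np.float64(-0.0)] [np.float64(-1.8), np.float64(30.1), np.float64(-0.0)] [np.float64(-4.0), np.float64(29.9), np.float64(-0.0)] [np.float64(-6.1), np.float64(29.6), np.float64(-0.0)] [np.float64(-8.3), np.float64(29.0), np.float64(-0.0)]
```

Emit:
send_rows --rows '[{"travel": [0, 0, -23.5], "rotation": [0, 0, 0]}, {"travel": [0, 0, -23.5], "rotation": [0, 0, 0]}, {"travel": [0, 0, -23.5], "rotation": [0, 0, 0]}, {"travel": [0, 0, -23.5], "rotation": [0, 0, 0]}, {"travel": [0, 0, -23.5], "rotation": [0, 0, 0]}]'

```text
time_s: 7.35
ee_pos: [0.5551, 0.2788, 0.1874]
orientation: [-3.141, -0.0, -0.397]
wrist_force: [1.2, 0.5, -3.7]
finger_gap: 0.0114
```

Emit:
send_rows --rows '[{"travel": [11.2, 28, 0], "rotation": [0, 0, -0.073]}, {"travel": [9.1, 28.8, 0], "rotation": [0, 0, -0.073]}, {"travel": [7, 29.4, 0], "rotation": [0, 0, -0.073]}, {"travel": [4.8, 29.8, 0], "rotation": [0, 0, -0.073]}, {"travel": [2.6, 30.1, 0], "rotation": [0, 0, -0.073]}]'

```text
time_s: 7.98
ee_pos: [0.5523, 0.1269, 0.1867]
orientation: [-3.142, -0.001, -0.03]
wrist_force: [1.0, -0.9, -2.7]
finger_gap: 0.0111
```

Emit:
send_rows --rows '[{"travel": [0.4, 30.2, 0], "rotation": [0, 0, -0.073]}, {"travel": [-1.8, 30.1, 0], "rotation": [0, 0, -0.073]}, {"travel": [-4, 29.9, 0], "rotation": [0, 0, -0.073]}, {"travel": [-6.1, 29.6, 0], "rotation": [0, 0, -0.073]}, {"travel": [-8.3, 29, 0], "rotation": [0, 0, -0.073]}]'

```text
time_s: 8.6
ee_pos: [0.5494, -0.024, 0.1867]
orientation: [3.141, -0.0, 0.335]
wrist_force: [0.6, 0.9, -4.8]
finger_gap: 0.0112
```

```bash
python3 - <<'E'
from h import *
for k in range(4):
    T=toolpose(); s=robot.read_state(); print(s['ee_pos'].round(4),s['orientation'].round(4),s['wrist_force'].round(2)); snap('w6')
p,d,C,M=snap('w6'); bushes('w6')
cv2.imwrite('pics/w6c.png',cv2.resize(p[100:185,235:320,::-1],None,fx=7,fy=7,interpolation=cv2.INTER_CUBIC))
snap('sc6','scene')
E
```

```text
[ 0.5494 -0.024   0.1867] [ 3.1413e+00 -5.0000e-04  3.3490e-01] [ 0.57  0.94 -4.78]
[ 0.5496 -0.027   0.1867] [3.1394e+00 1.0000e-04 3.3680e-01] [-0.08 -1.25 -5.25]
[ 0.5496 -0.0255  0.1866] [ 3.1405e+00 -2.0000e-04  3.3150e-01] [ 0.05  0.21 -3.91]
[ 0.5495 -0.0242  0.1866] [ 3.1414e+00 -3.0000e-04  3.3010e-01] [ 0.16  0.73 -4.02]
((-1.4777579307556152, -65.55107116699219), (21.51252555847168, 21.69105339050293), 60.93910598754883) (-1.4884392023086548, -65.64933776855469, 11.203486442565918)
((-1.482735514640808, 62.831520080566406), (21.604549407958984, 26.192039489746094), 178.59645080566406) (-1.4090741872787476, 62.871620178222656, 13.1829833984375)
mid [-1.44875669 -1.3888588 ] len 128.52098245174957 ang 0.0006175257810828973
```

View pics/w6c.png

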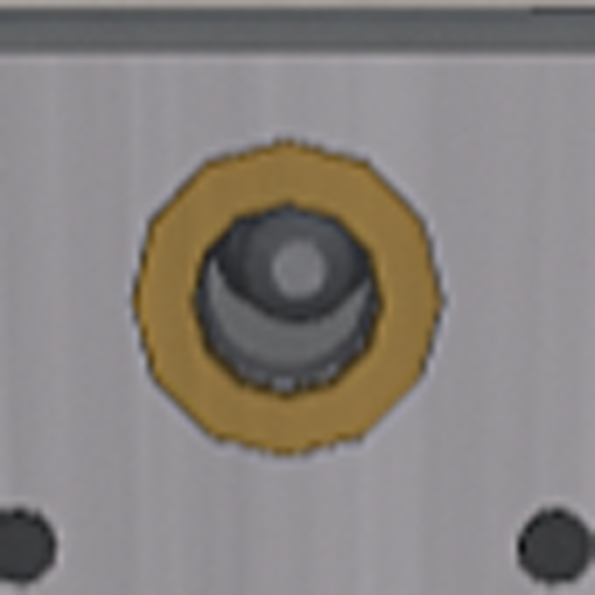

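View pics/w6.png

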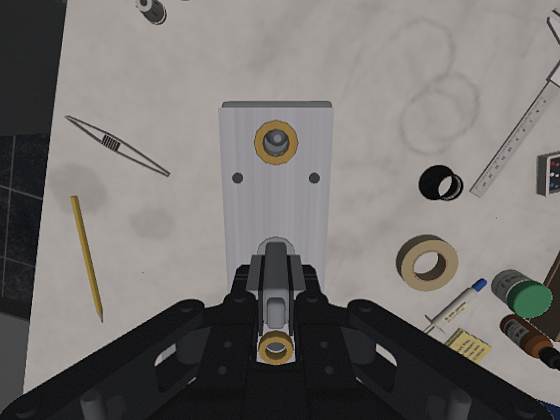

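View pics/sc6.png

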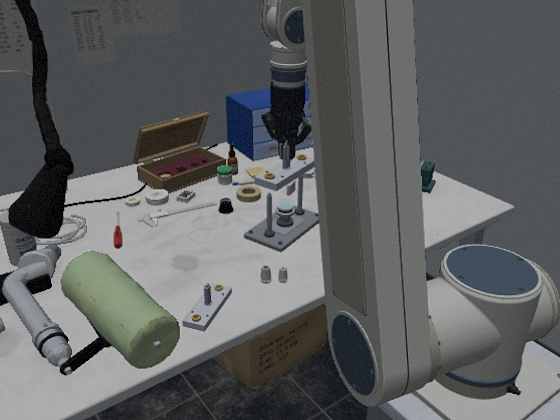

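```bash
python3 - <<'E'
from h import *
M=camera_info('wrist')['tool_from_camera']
o=np.array([235,100])-.45
b=plane('wrist',[np.array([288,298])/7+o],.014,M)*1000
n=plane('wrist',[np.array([299,269])/7+o],.0587,M)*1000
print(b,n,n-b)
s=robot.read_state(); print(s['ee_pos'],s['orientation'])
Tm=Ro.from_euler('xyz',[np.pi,0,.333]).as_matrix(); print(Tm@(n-b)[0])
D=np.load('w6.npz');C=D['C']
s=C[110:215,225:325].reshape(-1,3); s=s[np.abs(s[:,2]-.166)<.004]; A=np.c_[s[:,:2],np.ones(len(s))]; print(len(s),np.linalg.lstsq(A,s[:,2],rcond=None)[0],s[:,2].mean())
E
```

```text
[[ -1.32658705 -65.78561965  14.        ]] [[ -0.25975985 -65.4972417   58.7       ]] [[ 1.0668272   0.28837795 44.7       ]]
[ 0.5494879  -0.02252302  0.18648744] [-3.14146687e+00 -2.36442568e-04  3.32126214e-01]
[  1.10248697   0.07618796 -44.7       ]
8994 [0.00043431 0.00224281 0.16626773] 0.16655580571040524
```

Emit:
send_rows --rows '[{"travel": [1.1, 0.3, 3], "rotation": [0, 0, 0]}, {"travel": [0, 0, 4], "rotation": [0, 0, 0]}, {"travel": [0, 0, 4], "rotation": [0, 0, 0]}, {"travel": [0, 0, 0], "rotation": [0, 0, 0]}, {"travel": [0, 0, 0], "rotation": [0, 0, 0]}]'

```text
time_s: 9.52
ee_pos: [0.5507, -0.0229, 0.1753]
orientation: [3.142, 0.0, 0.332]
wrist_force: [-0.4, 0.2, -3.5]
finger_gap: 0.0109
```

```bash
python3 - <<'E'
from h import *
for k in range(3):
    s=robot.read_state(); print(s['time_s'],s['ee_pos'].round(4),s['orientation'].round(4),s['wrist_force'].round(2),s['wrist_torque'].round(3)); p,d,C,M=snap('w7')
bushes('w7',.014)
cv2.imwrite('pics/w7c.png',np.hstack([cv2.resize(p[100:185,235:320,::-1],None,fx=7,fy=7,interpolation=cv2.INTER_CUBIC)]))
E
```

```text
9.525 [ 0.5507 -0.0229  0.1753] [3.1416 0.     0.3325] [-0.37  0.18 -3.46] [-0.019 -0.011 -0.027]
9.575 [ 0.5508 -0.023   0.1754] [ 3.1415e+00 -2.0000e-04  3.3250e-01] [-0.5   0.49 -3.82] [-0.013 -0.031  0.017]
9.625 [ 0.5508 -0.023   0.1754] [ 3.1415e+00 -2.0000e-04  3.3240e-01] [ 0.12  0.13 -4.19] [-0.003 -0.03  -0.035]
((-1.4905753135681152, -65.55023956298828), (21.525630950927734, 21.690031051635742), 65.71968841552734) (-1.5187844038009644, -65.59718322753906, 11.169684410095215)
((-1.4406538009643555, 62.84237289428711), (21.630943298339844, 26.102449417114258), 178.62294006347656) (-1.089435338973999, 62.82725524902344, 13.157485008239746)
mid [-1.30410987 -1.38496399] len 128.42515617525973 ang 0.003343191298460895
```

View pics/w7c.png

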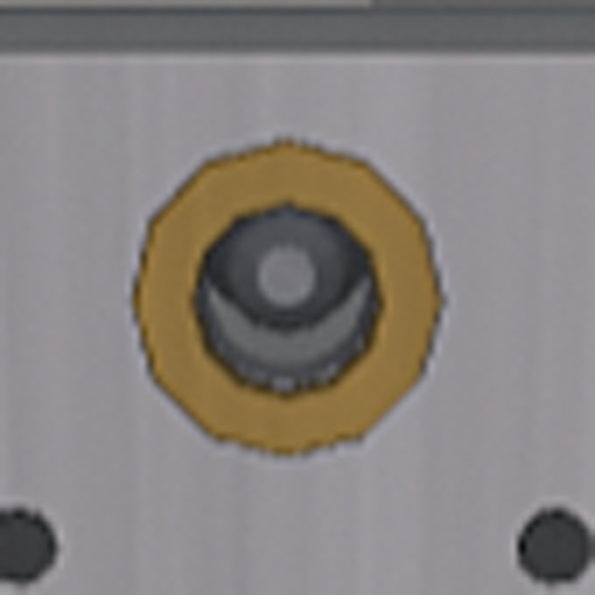

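```bash
python3 - <<'E'
from h import *
M=camera_info('wrist')['tool_from_camera']
o=np.array([235,100])-.45
b=plane('wrist',[np.array([288,298])/7+o],.014,M)*1000
n=plane('wrist',[np.array([287,275.5])/7+o],.0474,M)*1000
bb=plane('wrist',[np.array([288,298])/7+o],.039,M)*1000
print(b,n,n-b)
E
```

```text
[[ -1.32651127 -65.78570916  14.        ]] [[ -1.38798125 -65.53301225  47.4       ]] [[-0.06146998  0.25269691 33.4       ]]
```

Emit:
send_rows --rows '[{"travel": [0, 0.2, 2], "rotation": [0, 0, 0]}, {"travel": [0, 0, 3], "rotation": [0, 0, 0]}, {"travel": [0, 0, 3], "rotation": [0, 0, 0]}, {"travel": [0, 0, 3], "rotation": [0, 0, 0]}, {"travel": [0, 0, 3], "rotation": [0, 0, 0]}]'

```text
time_s: 10.3
ee_pos: [0.5507, -0.0231, 0.161]
orientation: [-3.142, 0.0, 0.333]
wrist_force: [0.2, -0.1, -4.1]
finger_gap: 0.0114
```

```bash
python3 - <<'E'
from h import *
s=robot.read_state(); print(s['time_s'],s['ee_pos'].round(4),s['orientation'].round(4),s['wrist_force'].round(2),s['wrist_torque'].round(3)); p,d,C,M=snap('w8')
cv2.imwrite('pics/w8c.png',np.hstack([cv2.resize(p[100:185,235:320,::-1],None,fx=7,fy=7,interpolation=cv2.INTER_CUBIC)]))
E
```

```text
10.3 [ 0.5507 -0.0231  0.161 ] [-3.1415e+00  1.0000e-04  3.3250e-01] [ 0.24 -0.1  -4.07] [0.018 0.023 0.024]
```

View pics/w8c.png

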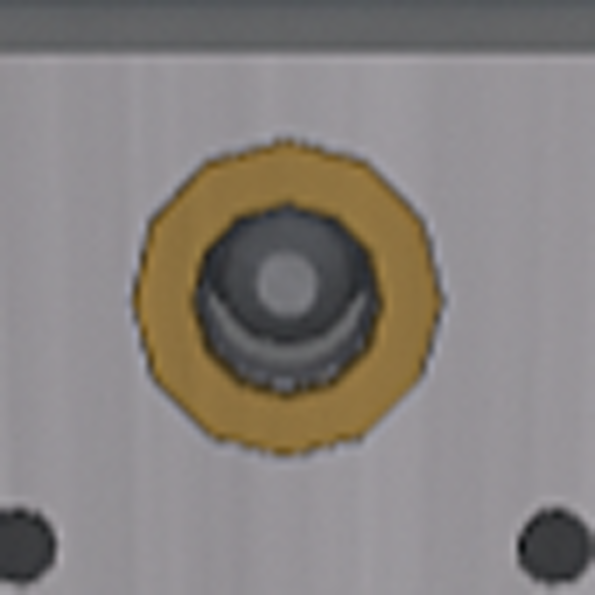

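```bash
python3 - <<'E'
from h import *
M=camera_info('wrist')['tool_from_camera']
o=np.array([235,100])-.45
b=plane('wrist',[np.array([288,298])/7+o],.014,M)*1000
n=plane('wrist',[np.array([287,284])/7+o],.033,M)*1000
print(b,n,n-b)
E
```

```text
[[ -1.32740188 -65.78642488  14.        ]] [[ -1.39397136 -65.65655557  33.        ]] [[-0.06656948  0.12986932 19.        ]]
```

Emit:
send_rows --rows '[{"travel": [0, 0.2, 2], "rotation": [0, 0, 0]}, {"travel": [0, 0, 2], "rotation": [0, 0, 0]}, {"travel": [0, 0, 2], "rotation": [0, 0, 0]}, {"travel": [0, 0, 2], "rotation": [0, 0, 0]}, {"travel": [0, 0, 0], "rotation": [0, 0, 0]}]'

```text
time_s: 10.98
ee_pos: [0.5508, -0.0233, 0.1531]
orientation: [-3.141, 0.0, 0.332]
wrist_force: [0.0, -0.5, -4.9]
finger_gap: 0.0114
```

Engaged past the taper with no side force. Continuing down, slowly.

Emit:
send_rows --rows '[{"travel": [0, 0, 2], "rotation": [0, 0, 0]}, {"travel": [0, 0, 2], "rotation": [0, 0, 0]}, {"travel": [0, 0, 2], "rotation": [0, 0, 0]}, {"travel": [0, 0, 2], "rotation": [0, 0, 0]}, {"travel": [0, 0, 2], "rotation": [0, 0, 0]}]'

```text
time_s: 11.6
ee_pos: [0.5508, -0.0233, 0.1431]
orientation: [-3.142, 0.0, 0.332]
wrist_force: [0.2, -0.1, -4.1]
finger_gap: 0.0111
```

Emit:
send_rows --rows '[{"travel": [0, 0, 2.5], "rotation": [0, 0, 0]}, {"travel": [0, 0, 2.5], "rotation": [0, 0, 0]}, {"travel": [0, 0, 2.5], "rotation": [0, 0, 0]}, {"travel": [0, 0, 2.5], "rotation": [0, 0, 0]}, {"travel": [0, 0, 2], "rotation": [0, 0, 0]}]'

```text
time_s: 12.22
ee_pos: [0.5508, -0.0233, 0.1311]
orientation: [-3.142, 0.0, 0.332]
wrist_force: [-0.2, -0.3, -3.6]
finger_gap: 0.011
```

```bash
python3 - <<'E'
from h import *
s=robot.read_state(); print(s['time_s'],s['ee_pos'].round(4),s['orientation'].round(4),s['wrist_force'].round(2),s['wrist_torque'].round(3)); p,d,C,M=snap('w9')
cv2.imwrite('pics/w9c.png',np.hstack([cv2.resize(p[90:390,190:370,::-1],None,fx=2,fy=2,interpolation=cv2.INTER_CUBIC)]))
snap('sc9','scene')
E
```

```text
12.225 [ 0.5508 -0.0233  0.1311] [-3.1415e+00  1.0000e-04  3.3250e-01] [-0.23 -0.26 -3.63] [ 0.002 -0.001  0.008]
```

View pics/w9c.png

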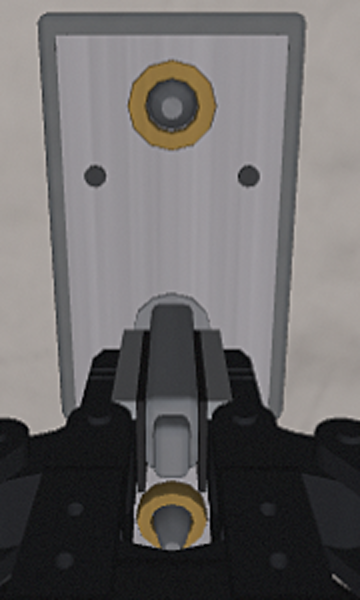

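View pics/sc9.png

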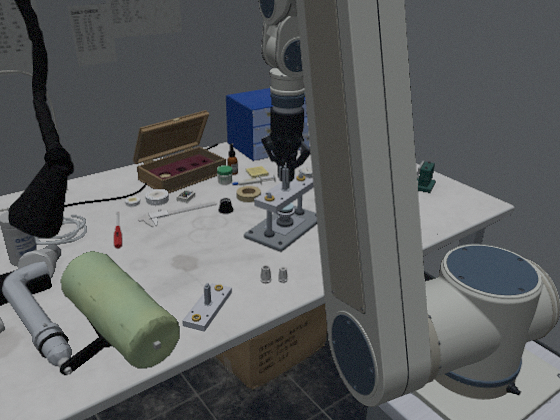

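Both pillar noses sit in the bores and the platen is straddling the press; no side load. Feeling for the glass now.

Emit:
send_rows --rows '[{"travel": [0, 0, 2.5], "rotation": [0, 0, 0]}, {"travel": [0, 0, 2.5], "rotation": [0, 0, 0]}, {"travel": [0, 0, 2.5], "rotation": [0, 0, 0]}, {"travel": [0, 0, 2.5], "rotation": [0, 0, 0]}, {"travel": [0, 0, 2], "rotation": [0, 0, 0]}]'

```text
time_s: 12.95
ee_pos: [0.5508, -0.0233, 0.1191]
orientation: [-3.142, 0.0, 0.333]
wrist_force: [-0.2, 0.8, -3.7]
finger_gap: 0.0112
```

Emit:
send_rows --rows '[{"travel": [0, 0, 1], "rotation": [0, 0, 0]}, {"travel": [0, 0, 1], "rotation": [0, 0, 0]}, {"travel": [0, 0, 1], "rotation": [0, 0, 0]}, {"travel": [0, 0, 1], "rotation": [0, 0, 0]}, {"travel": [0, 0, 1], "rotation": [0, 0, 0]}]'

```text
time_s: 13.58
ee_pos: [0.5508, -0.0233, 0.1142]
orientation: [3.142, -0.0, 0.333]
wrist_force: [0.2, -0.2, -4.5]
finger_gap: 0.0113
```

Emit:
send_rows --rows '[{"travel": [0, 0, 0.8], "rotation": [0, 0, 0]}, {"travel": [0, 0, 0.8], "rotation": [0, 0, 0]}, {"travel": [0, 0, 0.8], "rotation": [0, 0, 0]}, {"travel": [0, 0, 0.6], "rotation": [0, 0, 0]}, {"travel": [0, 0, 0], "rotation": [0, 0, 0]}]'

```text
time_s: 14.2
ee_pos: [0.5508, -0.0233, 0.1113]
orientation: [-3.142, 0.0, 0.333]
wrist_force: [-0.9, -0.1, -4.7]
finger_gap: 0.0113
```

```bash
python3 - <<'E'
from h import *
D=np.load('w2.npz');C=D['C'];z=C[...,2]
m=(np.hypot(C[...,0]-.5506,C[...,1]+.0227)<.016)&(z>.03)&(z<.1); print(np.percentile(z[m],[5,25,50,75,95]))
E
```

```text
[0.06682232 0.06758221 0.06805063 0.06852985 0.06922394]
```

Emit:
send_rows --rows '[{"travel": [0, 0, 0.6], "rotation": [0, 0, 0]}, {"travel": [0, 0, 0.6], "rotation": [0, 0, 0]}, {"travel": [0, 0, 0.6], "rotation": [0, 0, 0]}, {"travel": [0, 0, 0.6], "rotation": [0, 0, 0]}, {"travel": [0, 0, 0], "rotation": [0, 0, 0]}]'

```text
time_s: 14.82
ee_pos: [0.5508, -0.0233, 0.1088]
orientation: [-3.142, 0.0, 0.333]
wrist_force: [0.4, 0.2, -4.5]
finger_gap: 0.011
```

Emit:
send_rows --rows '[{"travel": [0, 0, 0.5], "rotation": [0, 0, 0]}, {"travel": [0, 0, 0.5], "rotation": [0, 0, 0]}, {"travel": [0, 0, 0.5], "rotation": [0, 0, 0]}, {"travel": [0, 0, 0], "rotation": [0, 0, 0]}, {"travel": [0, 0, 0], "rotation": [0, 0, 0]}]'

```text
time_s: 15.45
ee_pos: [0.5508, -0.0233, 0.1074]
orientation: [3.142, 0.0, 0.332]
wrist_force: [0.6, 1.0, -4.4]
finger_gap: 0.011
```

Emit:
send_rows --rows '[{"travel": [0, 0, 0.4], "rotation": [0, 0, 0]}, {"travel": [0, 0, 0.4], "rotation": [0, 0, 0]}, {"travel": [0, 0, 0.4], "rotation": [0, 0, 0]}, {"travel": [0, 0, 0], "rotation": [0, 0, 0]}, {"travel": [0, 0, 0], "rotation": [0, 0, 0]}]'

```text
time_s: 16.08
ee_pos: [0.5508, -0.0233, 0.1062]
orientation: [3.142, -0.0, 0.333]
wrist_force: [0.0, -0.0, -4.2]
finger_gap: 0.0113
```

Emit:
send_rows --rows '[{"travel": [0, 0, 0.4], "rotation": [0, 0, 0]}, {"travel": [0, 0, 0.4], "rotation": [0, 0, 0]}, {"travel": [0, 0, 0], "rotation": [0, 0, 0]}, {"travel": [0, 0, 0], "rotation": [0, 0, 0]}, {"travel": [0, 0, 0], "rotation": [0, 0, 0]}]'

```text
time_s: 16.7
ee_pos: [0.5509, -0.0233, 0.1055]
orientation: [3.142, -0.0, 0.332]
wrist_force: [-1.2, 0.6, -1.4]
finger_gap: 0.0112
```

Contact: the force rose from −4.2 to −1.4 N. A little more, to confirm it bears on the glass.

Emit:
send_rows --rows '[{"travel": [0, 0, 0.3], "rotation": [0, 0, 0]}, {"travel": [0, 0, 0.3], "rotation": [0, 0, 0]}, {"travel": [0, 0, 0], "rotation": [0, 0, 0]}, {"travel": [0, 0, 0], "rotation": [0, 0, 0]}, {"travel": [0, 0, 0], "rotation": [0, 0, 0]}]'

```text
time_s: 17.32
ee_pos: [0.5509, -0.0233, 0.1049]
orientation: [3.142, -0.0, 0.333]
wrist_force: [-1.7, 0.2, 2.4]
finger_gap: 0.0113
```

```bash
python3 - <<'E'
from h import *
for k in range(3):
    s=robot.read_state(); print(s['time_s'],s['ee_pos'].round(4),s['wrist_force'].round(2),s['wrist_torque'].round(3)); read_camera('wrist')
p,d,C,M=snap('w10')
E
```

```text
17.325 [ 0.5509 -0.0233  0.1049] [-1.68  0.24  2.41] [-0.022  0.335 -0.004]
17.375 [ 0.5509 -0.0233  0.1049] [-0.81 -0.59  2.29] [0.049 0.323 0.04 ]
17.425 [ 0.5509 -0.0233  0.1049] [-0.77  0.51  1.53] [ 0.027  0.298 -0.034]
```

View pics/w10.png

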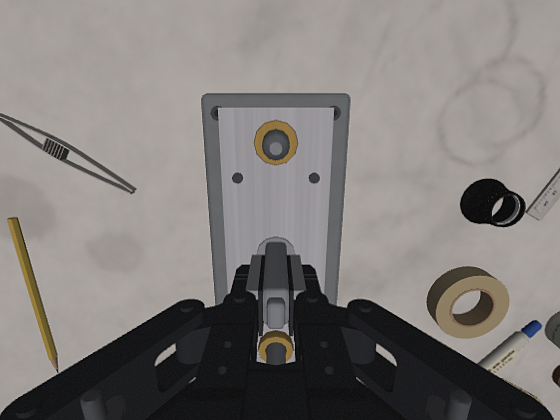

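Bearing on the glass (+2 N, i.e. ~6 N over ~1.1 mm: matches the 5 N/mm spring, height 66 mm matches the camera's ~67). Releasing.

Emit:
send_rows --hand 16 --rows '[{"travel": [0, 0, 0], "rotation": [0, 0, 0]}, {"travel": [0, 0, 0], "rotation": [0, 0, 0]}, {"travel": [0, 0, 0], "rotation": [0, 0, 0]}, {"travel": [0, 0, 0], "rotation": [0, 0, 0]}, {"travel": [0, 0, 0], "rotation": [0, 0, 0]}]'

```text
time_s: 18.15
ee_pos: [0.5508, -0.0233, 0.1048]
orientation: [-3.142, -0.0, 0.333]
wrist_force: [0.0, -0.9, 0.7]
finger_gap: 0.016
```

Emit:
send_rows --hand 35 --rows '[{"travel": [0, 0, 0], "rotation": [0, 0, 0]}, {"travel": [0, 0, 0], "rotation": [0, 0, 0]}, {"travel": [0, 0, 0], "rotation": [0, 0, 0]}, {"travel": [0, 0, -5], "rotation": [0, 0, 0]}, {"travel": [0, 0, -10], "rotation": [0, 0, 0]}]'

```text
time_s: 18.77
ee_pos: [0.5507, -0.0233, 0.1201]
orientation: [-3.141, 0.001, 0.332]
wrist_force: [-0.2, -0.2, 0.7]
finger_gap: 0.0352
```

Emit:
send_rows --rows '[{"travel": [0, 0, -20], "rotation": [0, 0, 0]}, {"travel": [0, 0, -20], "rotation": [0, 0, 0]}, {"travel": [0, 0, -20], "rotation": [0, 0, 0]}, {"travel": [0, 0, -20], "rotation": [0, 0, 0]}, {"travel": [0, 0, -20], "rotation": [0, 0, 0]}]'

```text
time_s: 19.4
ee_pos: [0.5508, -0.0233, 0.2213]
orientation: [3.141, -0.001, 0.333]
wrist_force: [0.5, 0.2, 0.2]
finger_gap: 0.0349
```

```bash
python3 - <<'E'
from h import *
s=robot.read_state(); print(s['time_s'],s['ee_pos'].round(4),s['wrist_force'].round(2),s['wrist_torque'].round(3))
for k in range(3): read_camera('top')
p,d,C,M=snap('w11'); print(toolpose()[:3,3])
E
```

```text
19.4 [ 0.5508 -0.0233  0.2213] [0.48 0.23 0.23] [ 0.019 -0.02   0.025]
[ 0.55087171 -0.02332399  0.21994094]
```

View pics/w11.png

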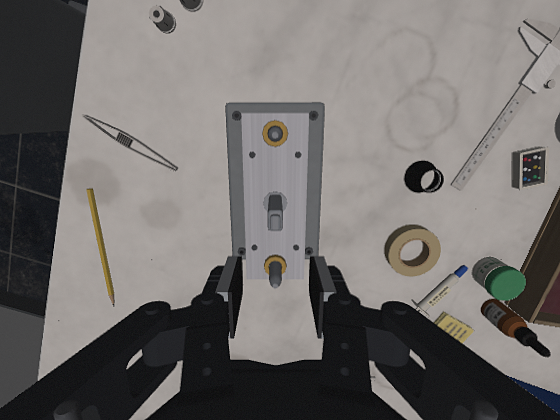

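Platen seated over both pillars. Checking level, measuring the tang, and planning to the weight.

```bash
python3 - <<'E'
from h import *
D=np.load('w11.npz');C=D['C'];M=D['M'];z=C[...,2]
T=toolpose();Ti=np.linalg.inv(T); Ct=C@Ti[:3,:3].T+Ti[:3,3]
s=Ct[110:270,235:320].reshape(-1,3); zz=T[2,3]-s[:,2]; m=np.abs(zz-.084)<.005; s=s[m]; A=np.c_[s[:,:2],np.ones(len(s))]; co=np.linalg.lstsq(A,s[:,2],rcond=None)[0]; print(len(s),co, T[2,3]-s[:,2].mean())
m=(Ct[...,2]<T[2,3]-.138)&(Ct[...,2]>T[2,3]-.155)&(np.hypot(Ct[...,0],Ct[...,1])<.02); vv,uu=np.nonzero(m); print(m.sum(),uu.mean(),vv.mean(),Ct[m].mean(0)); print(plane('wrist',[(uu.mean(),vv.mean())],T[2,3]-.1425,camera_info('wrist')['tool_from_camera']))
print(T[:3,3])
w=np.array([.50863,-.24985]); yaw0=-.376; w2=w+.0015*np.array([np.cos(yaw0),np.sin(yaw0)]); print('weight corrected',w2)
plan([*w2,.15],.333,6)
cv2.imwrite('pics/w11c.png',cv2.resize(D['p'][115:295,220:330,::-1],None,fx=3.3,fy=3.3,interpolation=cv2.INTER_CUBIC))
E
```

```text
8561 [0.00041088 0.00124704 0.13462061] 0.08533677791170052
304 274.8486842105263 219.51315789473685 [-0.0013821  -0.00243634  0.0773161 ]
[[-0.00191045 -0.00298755  0.07744094]]
[ 0.55087171 -0.02332399  0.21994094]
weight corrected [ 0.51002521 -0.2504008 ]
total mm [ -40.8 -227.1  -69.9] per-row rot [ 0.0001 -0.0001 -0.0001]
[np.float64(-18.8), np.float64(33.5), np.float64(11.7)] [np.float64(-18.8), np.float64(33.5), np.float64(11.7)] [np.float64(-18.8), np.float64(33.5), np.float64(11.7)] [np.float64(-18.8), np.float64(33.5), np.float64(11.7)] [np.float64(-18.8), np.float64(33.5), np.float64(11.7)] [np.float64(-18.8), np.float64(33.5), np.float64(11.7)]
```

View pics/w11c.png

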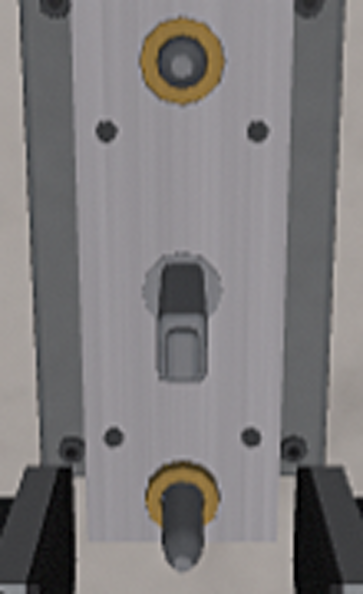

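Platen level (≈1 mrad), top at ~84 mm, i.e. underside at 66 mm. Moving to the weight.

Emit:
send_rows --hand 80 --rows '[{"travel": [-18.8, 33.5, 0], "rotation": [0, 0, 0]}, {"travel": [-18.8, 33.5, 10], "rotation": [0, 0, 0]}, {"travel": [-18.8, 33.5, 10], "rotation": [0, 0, 0]}, {"travel": [-18.8, 33.5, 10], "rotation": [0, 0, 0]}, {"travel": [-18.8, 33.5, 10], "rotation": [0, 0, 0]}]'

```text
time_s: 20.23
ee_pos: [0.5159, -0.2133, 0.1784]
orientation: [-3.14, 0.001, 0.333]
wrist_force: [-0.4, -0.4, -0.9]
finger_gap: 0.0799
```

Emit:
send_rows --rows '[{"travel": [-18.8, 33.5, 10], "rotation": [0, 0, 0]}, {"travel": [0, 0, 0], "rotation": [0, 0, 0]}, {"travel": [0, 0, 0], "rotation": [0, 0, 0]}, {"travel": [0, 0, 0], "rotation": [0, 0, 0]}, {"travel": [0, 0, 0], "rotation": [0, 0, 0]}]'

```text
time_s: 20.85
ee_pos: [0.5101, -0.2493, 0.1701]
orientation: [3.141, -0.0, 0.334]
wrist_force: [-0.1, 0.5, 0.0]
finger_gap: 0.0802
```

```bash
cat >> h.py <<'E'
def ring(tag,zt,c0,rmax=.042,tol=.006):
    """rim centres of weight in tool frame, top face at tool z zt"""
    D=np.load(tag+'.npz');i=camera_info('wrist');M=i['tool_from_camera']; Ct=cloud('wrist',D['d'],M)
    m=(np.abs(Ct[...,2]-zt)<tol)&(np.hypot(Ct[...,0]-c0[0],Ct[...,1]-c0[1])<rmax)
    print('n',m.sum(),'median z',np.median(Ct[m][:,2]) if m.any() else None)
    for c in cv2.findContours((m*255).astype('uint8'),cv2.RETR_CCOMP,cv2.CHAIN_APPROX_NONE)[0]:
        if len(c)>25:
            w=(plane('wrist',c[:,0].astype(float),zt,M)[:,:2]*1000).astype('float32'); print(len(c),cv2.fitEllipse(w),cv2.minEnclosingCircle(w))
E
python3 - <<'E'
from h import *
p,d,C,M=snap('w12'); T=toolpose(); print(T[:3,3],robot.read_state()['orientation'])
ring('w12',T[2,3]-.036,(0,0))
M=camera_info('wrist')['tool_from_camera']
print('tang',plane('wrist',[(274.8,221.8)],.2199-.145,M)*1000)
E
```

```text
[ 0.51008794 -0.24942599  0.17004121] [ 3.14127737e+00 -3.00578363e-04  3.33647339e-01]
n 2118 median z 0.13311785320444863
162 ((-2.2766849994659424, -0.28909435868263245), (54.59111022949219, 55.63426971435547), 1.1605944633483887) ((-2.2921245098114014, -0.21477486193180084), 28.25434112548828)
70 ((-2.2804067134857178, -0.6716660857200623), (23.971765518188477, 25.07399559020996), 90.91427612304688) ((-2.2993268966674805, -0.8045525550842285), 13.03924560546875)
tang [[-1.9435438  -1.97689674 74.9       ]]
```

View pics/w12.png

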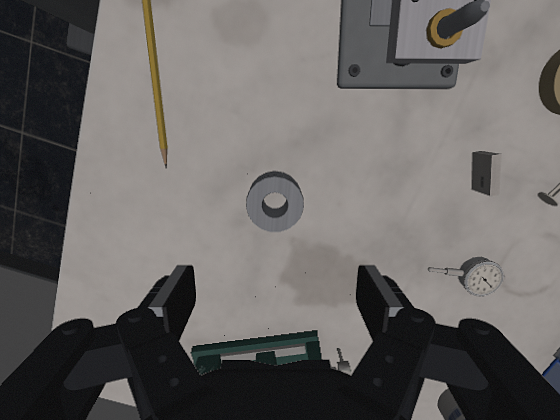

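Weight at (275,201), centred in tool frame after allowing for the camera's ~2 mm x-bias. Descending.

Emit:
send_rows --rows '[{"travel": [0, -0.3, 25], "rotation": [0, 0, 0]}, {"travel": [0, 0, 25], "rotation": [0, 0, 0]}, {"travel": [0, 0, 25], "rotation": [0, 0, 0]}, {"travel": [0, 0, 25], "rotation": [0, 0, 0]}, {"travel": [0, 0, 25], "rotation": [0, 0, 0]}]'

```text
time_s: 21.52
ee_pos: [0.5099, -0.2495, 0.0443]
orientation: [3.141, -0.0, 0.333]
wrist_force: [-0.1, 0.5, 0.5]
finger_gap: 0.0804
```

Emit:
send_rows --rows '[{"travel": [0, 0, 16], "rotation": [0, 0, 0]}, {"travel": [0, 0, 14], "rotation": [0, 0, 0]}, {"travel": [0, 0, 8], "rotation": [0, 0, 0]}, {"travel": [0, 0, 4], "rotation": [0, 0, 0]}, {"travel": [0, 0, 0], "rotation": [0, 0, 0]}]'

```text
time_s: 22.15
ee_pos: [0.5098, -0.2499, 0.0029]
orientation: [3.141, -0.0, 0.332]
wrist_force: [1.3, -0.5, 0.1]
finger_gap: 0.0801
```

Emit:
send_rows --hand 30 --rows '[{"travel": [0, 0, 0], "rotation": [0, 0, 0]}, {"travel": [0, 0, 0], "rotation": [0, 0, 0]}, {"travel": [0, 0, 0], "rotation": [0, 0, 0]}, {"travel": [0, 0, 0], "rotation": [0, 0, 0]}, {"travel": [0, 0, 0], "rotation": [0, 0, 0]}]'

```text
time_s: 22.78
ee_pos: [0.51, -0.2501, 0.0037]
orientation: [3.14, -0.001, 0.332]
wrist_force: [-0.9, 0.2, 4.9]
finger_gap: 0.054
```

Emit:
send_rows --rows '[{"travel": [0, 0, -1], "rotation": [0, 0, 0]}, {"travel": [0, 0, -3], "rotation": [0, 0, 0]}, {"travel": [0, 0, -5], "rotation": [0, 0, 0]}, {"travel": [0, 0, -8], "rotation": [0, 0, 0]}, {"travel": [0, 0, -8], "rotation": [0, 0, 0]}]'

```text
time_s: 23.4
ee_pos: [0.5098, -0.2499, 0.0284]
orientation: [3.142, -0.0, 0.333]
wrist_force: [-0.2, 0.4, -3.5]
finger_gap: 0.0542
```

```bash
python3 - <<'E'
from h import *
p,d,C,M=snap('w13'); T=toolpose(); print(T[:3,3],robot.read_state()['orientation'])
ring('w13',.0029-.036,(0,0))
E
```

```text
[ 0.51024947 -0.25017716  0.0294945 ] [ 3.14019419e+00 -1.02365200e-03  3.32539079e-01]
n 11163 median z -0.033328927134520556
565 ((-1.2442682981491089, -1.954951524734497), (54.59137725830078, 68.13074493408203), 89.33863067626953) ((-0.9791755676269531, -5.67319917678833), 41.27033615112305)
149 ((-1.4246705770492554, -2.5818121433258057), (21.241008758544922, 23.590124130249023), 89.8097152709961) ((-1.4317150115966797, -3.2674787044525146), 12.148183822631836)
```

View pics/w13.png

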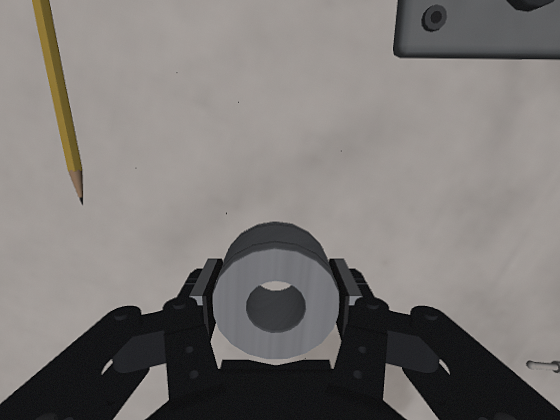

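```bash
python3 - <<'E'
from h import *
D=np.load('w13.npz');p=D['p'];M=camera_info('wrist')['tool_from_camera']
for tol in (.0012,.002): ring('w13',-.0333,(0,0),tol=tol)
cv2.imwrite('pics/w13c.png',cv2.resize(p[210:370,200:352,::-1],None,fx=5,fy=5,interpolation=cv2.INTER_CUBIC)[:,:760])
E
```

```text
n 8859 median z -0.03339733991059901
32 ((37.0161018371582, -7.5530009269714355), (2.063471555709839, 5.4185919761657715), 99.83734130859375) ((36.86199951171875, -7.49971866607666), 2.9936068058013916)
513 ((-1.354485034942627, -0.9035739898681641), (53.796138763427734, 59.24465560913086), 88.76216125488281) ((-1.4276355504989624, -6.638054370880127), 33.89715576171875)
180 ((-1.468068242073059, -0.650900661945343), (25.275808334350586, 25.467660903930664), 43.61891174316406) ((-1.517861008644104, -0.4470049738883972), 13.289314270019531)
n 9586 median z -0.03339095599903539
30 ((-39.276954650878906, -7.367875576019287), (2.5856926441192627, 5.016761302947998), 69.67025756835938) ((-39.29786682128906, -7.489166259765625), 2.849029541015625)
33 ((37.05348587036133, -7.5664753913879395), (2.6461281776428223, 5.670654296875), 106.55297088623047) ((37.097938537597656, -7.2573699951171875), 3.2988245487213135)
489 ((-1.4119590520858765, -1.0955028533935547), (54.25236892700195, 59.70491027832031), 89.36355590820312) ((-1.2428592443466187, -6.825899600982666), 34.05194854736328)
163 ((-1.4202865362167358, -1.0921094417572021), (24.49248504638672, 24.668325424194336), 85.68350219726562) ((-1.2984716892242432, -0.7964420914649963), 12.777985572814941)
```

View pics/w13c.png

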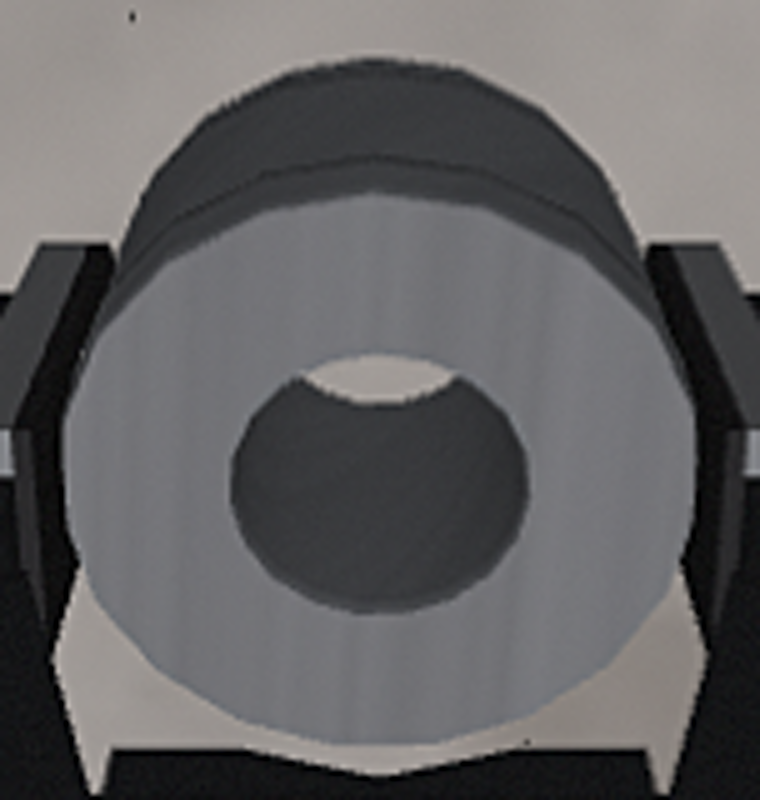

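```bash
python3 - <<'E'
from h import *
M=camera_info('wrist')['tool_from_camera']
o=np.array([200,210])-.4
P=np.array([(380,355),(380,613),(231,483),(529,483),(378,193),(378,744),(62,455),(697,455)])/5+o
for zt in (-.0333,-.0327): print(zt,(plane('wrist',P,zt,M)*1000).round(2).tolist())
# tang from w11: mark corners
D=np.load('w11.npz'); cv2.imwrite('pics/tg.png',cv2.resize(D['p'][185:245,250:305,::-1],None,fx=10,fy=10,interpolation=cv2.INTER_CUBIC))
T=toolpose();print(T[:3,3])
E
```

```text
-0.0333 [[-1.39, -12.95, -33.3], [-1.38, 12.68, -33.3], [-14.11, -0.62, -33.3], [11.34, -0.63, -33.3], [-1.55, -27.54, -33.3], [-1.56, 27.0, -33.3], [-28.39, -3.36, -33.3], [25.53, -3.36, -33.3]]
-0.0327 [[-1.38, -12.61, -32.7], [-1.38, 13.16, -32.7], [-14.18, -0.21, -32.7], [11.41, -0.22, -32.7], [-1.55, -27.27, -32.7], [-1.56, 27.56, -32.7], [-28.53, -2.96, -32.7], [25.68, -2.97, -32.7]]
[ 0.51024947 -0.25017716  0.0294945 ]
```

View pics/tg.png

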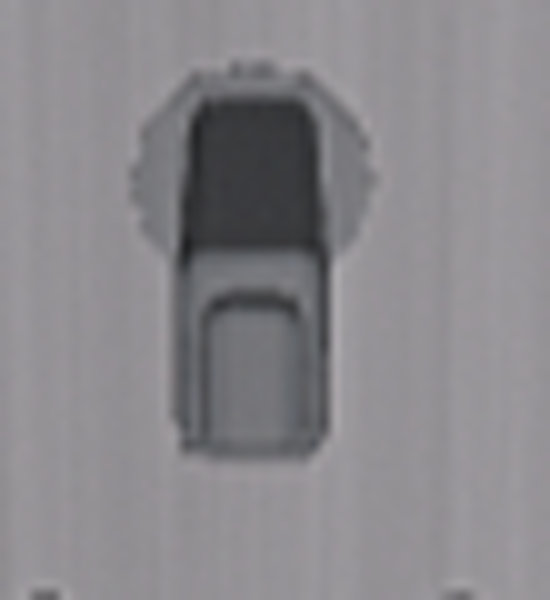

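```bash
python3 - <<'E'
from h import *
M=camera_info('wrist')['tool_from_camera']
o=np.array([250,185])-.45
print('nub',plane('wrist',[np.array([253.5,372])/10+o],.0749,M)*1000,'sh',plane('wrist',[np.array([252,354])/10+o],.0809,M)*1000)
print('nub edges',(plane('wrist',np.array([[253.5,298],[253.5,447],[205,372],[302,372]])/10+o,.0749,M)*1000).round(1).tolist())
print('sh edges',(plane('wrist',np.array([[252,248],[252,460],[182,300],[327,300]])/10+o,.0809,M)*1000).round(1).tolist())
D=np.load('w11.npz');p=D['p']
hsv=cv2.cvtColor(p,cv2.COLOR_RGB2HSV); br=((hsv[...,1]>90)&(hsv[...,0]>10)&(hsv[...,0]<32)).astype('uint8')
for (u,v) in [(275,133),(275,266)]:
    b=np.zeros_like(br); b[v-18:v+18,u-18:u+18]=br[v-18:v+18,u-18:u+18]
    c=max(cv2.findContours(b,0,1)[0],key=len); w=(plane('wrist',c[:,0].astype(float),.129,M)[:,:2]*1000).astype('float32'); print(cv2.minEnclosingCircle(w),cv2.fitEllipse(w)[:2])
Ct=cloud('wrist',D['d'],M); m=(np.abs(Ct[...,2]-.1346)<.004)
n,l,st,ce=cv2.connectedComponentsWithStats(m.astype('uint8')); k=l[160,250]; print(st[k])
c=max(cv2.findContours((l==k).astype('uint8'),0,1)[0],key=len); w=(plane('wrist',c[:,0].astype(float),.1352,M)[:,:2]*1000).astype('float32'); print(cv2.minAreaRect(w))
E
```

```text
nub [[-1.86622938 -2.01408014 74.9       ]] sh [[-1.99513729 -1.47881823 80.9       ]]
nub edges [[-1.9, -8.0, 74.9], [-1.9, 4.1, 74.9], [-5.6, -2.0, 74.9], [1.9, -2.0, 74.9]]
sh edges [[-2.0, -10.2, 80.9], [-2.0, 7.4, 80.9], [-7.5, -5.9, 80.9], [3.9, -5.9, 80.9]]
((-2.2170419692993164, -65.89546203613281), 11.05705738067627) ((-2.142279863357544, -65.90135955810547), (21.10555076599121, 21.343297958374023))
((-2.3324625492095947, 62.50334930419922), 11.531926155090332) ((-2.2187185287475586, 62.78077697753906), (19.847137451171875, 21.65215301513672))
[ 241  113   68  166 8955]
((-2.027006149291992, -1.2704086303710938), (163.36485290527344, 60.01441955566406), 89.99299621582031)
```

Emit:
send_rows --rows '[{"travel": [0, 0, -25], "rotation": [0, 0, 0]}, {"travel": [0, 0, -31], "rotation": [0, 0, 0]}, {"travel": [0, 0, -32], "rotation": [0, 0, 0]}, {"travel": [0, 0, -32], "rotation": [0, 0, 0]}, {"travel": [0, 0, -27], "rotation": [0, 0, 0]}]'

```text
time_s: 24.08
ee_pos: [0.5097, -0.2498, 0.1764]
orientation: [3.141, -0.001, 0.333]
wrist_force: [-0.3, -0.3, -3.3]
finger_gap: 0.0539
```

```bash
python3 - <<'E'
from h import *
read_camera('top'); read_camera('top')
print(toolpose()[:3,3])
plan([.5504,-.0221,.175],.333,10)
E
```

```text
[ 0.51078526 -0.25053691  0.17778082]
total mm [ 39.6 228.4  -2.8] per-row rot [ 0.0004 -0.0003 -0.    ]
[np.float64(11.2), np.float64(-20.3), np.float64(0.2)] [np.float64(11.2), np.float64(-20.3), np.float64(0.2)] [np.float64(11.2), np.float64(-20.3), np.float64(0.2)] [np.float64(11.2), np.float64(-20.3), np.float64(0.2)] [np.float64(11.2), np.float64(-20.3), np.float64(0.2)] [np.float64(11.2), np.float64(-20.3), np.float64(0.3)] [np.float64(11.2), np.float64(-20.3), np.float64(0.3)] [np.float64(11.2), np.float64(-20.3), np.float64(0.3)] [np.float64(11.2), np.float64(-20.3), np.float64(0.3)] [np.float64(11.2), np.float64(-20.3), np.float64(0.3)]
```

Emit:
send_rows --rows '[{"travel": [6, -10.3, 0], "rotation": [0, 0, 0]}, {"travel": [13, -23.5, 0], "rotation": [0, 0, 0]}, {"travel": [14, -25.5, 0], "rotation": [0, 0, 0]}, {"travel": [14, -25.5, 0], "rotation": [0, 0, 0]}, {"travel": [14, -25.5, 0], "rotation": [0, 0, 0]}]'

```text
time_s: 24.8
ee_pos: [0.5307, -0.1238, 0.173]
orientation: [-3.14, 0.002, 0.333]
wrist_force: [0.5, 1.2, -3.6]
finger_gap: 0.0541
```

Emit:
send_rows --rows '[{"travel": [14, -25.5, 0], "rotation": [0, 0, 0]}, {"travel": [14, -25.5, 0], "rotation": [0, 0, 0]}, {"travel": [12, -21.6, 0], "rotation": [0, 0, 0]}, {"travel": [8, -14.5, 0], "rotation": [0, 0, 0]}, {"travel": [3, -5.6, 0], "rotation": [0, 0, 0]}]'

```text
time_s: 25.42
ee_pos: [0.549, -0.0203, 0.174]
orientation: [-3.141, 0.001, 0.334]
wrist_force: [-0.1, -0.4, -3.7]
finger_gap: 0.054
```

Emit:
send_rows --rows '[{"travel": [0, 0, 0], "rotation": [0, 0, 0]}, {"travel": [0, 0, 0], "rotation": [0, 0, 0]}, {"travel": [0, 0, 0], "rotation": [0, 0, 0]}, {"travel": [0, 0, 0], "rotation": [0, 0, 0]}, {"travel": [0, 0, 0], "rotation": [0, 0, 0]}]'

```text
time_s: 26.05
ee_pos: [0.5493, -0.0216, 0.1748]
orientation: [3.142, -0.0, 0.332]
wrist_force: [-0.4, -0.1, -3.7]
finger_gap: 0.0539
```

```bash
python3 - <<'E'
from h import *
p,d,C,M=snap('w14'); print(toolpose()[:3,3],robot.read_state()['orientation'])
plan([.5504,-.0221,.165],.333,1)
cv2.imwrite('pics/w14c.png',cv2.resize(p[210:370,200:352,::-1],None,fx=4,fy=4,interpolation=cv2.INTER_CUBIC))
p=snap('sc14','scene')[0]
cv2.imwrite('pics/sc14c.png',cv2.resize(p[100:260,200:360,::-1],None,fx=4,fy=4,interpolation=cv2.INTER_CUBIC)[:600])
E
```

```text
[ 0.54930326 -0.0215607   0.17479124] [3.14158407e+00 2.72946439e-06 3.32231572e-01]
total mm [ 1.1 -0.5 -9.8] per-row rot [ 0.      0.     -0.0008]
[np.float64(0.9), np.float64(0.9), np.float64(9.8)]
```

View pics/w14c.png

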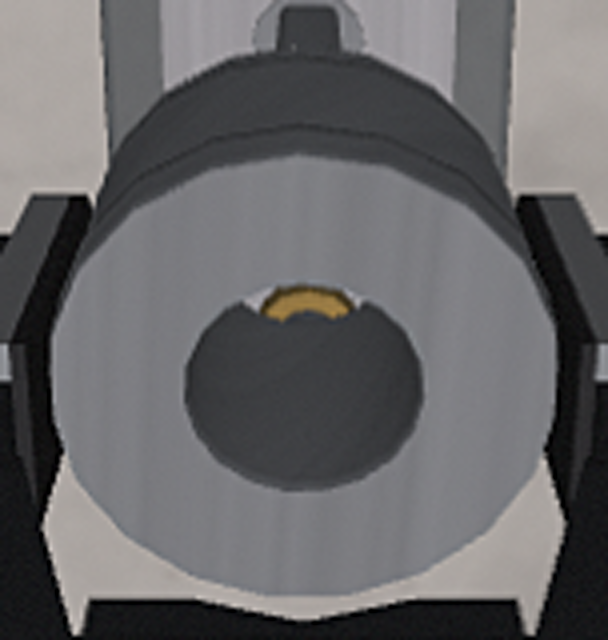

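View pics/sc14c.png

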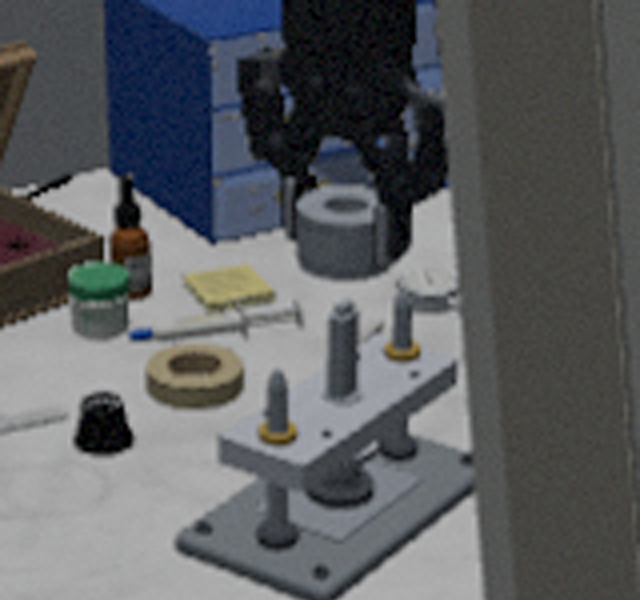

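Emit:
send_rows --rows '[{"travel": [0.9, 0.9, 5], "rotation": [0, 0, 0]}, {"travel": [0, 0, 6], "rotation": [0, 0, 0]}, {"travel": [0, 0, 6], "rotation": [0, 0, 0]}, {"travel": [0, 0, 4], "rotation": [0, 0, 0]}, {"travel": [0, 0, 0], "rotation": [0, 0, 0]}]'

```text
time_s: 26.78
ee_pos: [0.5503, -0.0219, 0.1534]
orientation: [-3.141, 0.001, 0.333]
wrist_force: [-0.0, 0.4, -3.0]
finger_gap: 0.0536
```

```bash
python3 - <<'E'
from h import *
p,d,C,M=snap('w15'); s=robot.read_state(); print(s['time_s'],s['ee_pos'],s['orientation'],s['wrist_force'])
cv2.imwrite('pics/w15c.png',cv2.resize(p[210:370,200:352,::-1],None,fx=4,fy=4,interpolation=cv2.INTER_CUBIC))
p=snap('sc15','scene')[0]
cv2.imwrite('pics/sc15c.png',cv2.resize(p[130:230,230:330,::-1],None,fx=6,fy=6,interpolation=cv2.INTER_CUBIC)[:600])
E
```

```text
26.825 [ 0.55042287 -0.02191787  0.15366152] [-3.14142256e+00  2.09515436e-04  3.32536581e-01] [-0.31646862 -0.27092832 -2.49896224]
```

View pics/w15c.png

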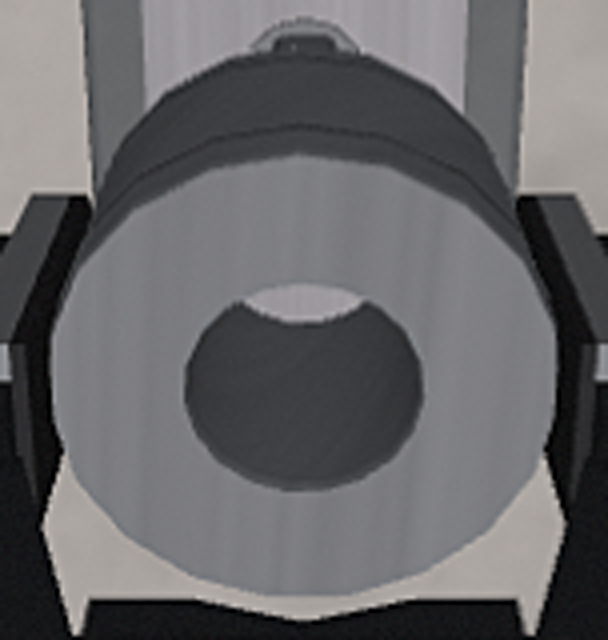

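View pics/sc15c.png

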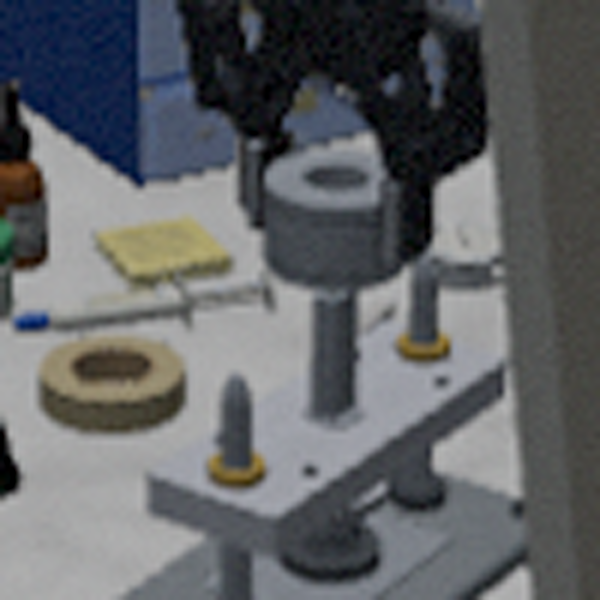

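Scene view: weight axis (x≈334 px) is in line with the tang (x≈334). Lowering gently.

Emit:
send_rows --rows '[{"travel": [0, 0, 1.5], "rotation": [0, 0, 0]}, {"travel": [0, 0, 1.5], "rotation": [0, 0, 0]}, {"travel": [0, 0, 1.5], "rotation": [0, 0, 0]}, {"travel": [0, 0, 1.5], "rotation": [0, 0, 0]}, {"travel": [0, 0, 1.5], "rotation": [0, 0, 0]}]'

```text
time_s: 27.5
ee_pos: [0.5504, -0.022, 0.1462]
orientation: [-3.142, 0.0, 0.333]
wrist_force: [-0.3, 0.1, -3.7]
finger_gap: 0.054
```

Emit:
send_rows --rows '[{"travel": [0, 0, 1.5], "rotation": [0, 0, 0]}, {"travel": [0, 0, 1.5], "rotation": [0, 0, 0]}, {"travel": [0, 0, 1.5], "rotation": [0, 0, 0]}, {"travel": [0, 0, 1.5], "rotation": [0, 0, 0]}, {"travel": [0, 0, 1.5], "rotation": [0, 0, 0]}]'

```text
time_s: 28.12
ee_pos: [0.5505, -0.022, 0.1387]
orientation: [-3.142, -0.0, 0.332]
wrist_force: [-0.2, -0.8, -4.3]
finger_gap: 0.0542
```

```bash
python3 - <<'E'
from h import *
p,d,C,M=snap('w16'); s=robot.read_state(); print(s['time_s'],s['ee_pos'],s['orientation'],s['wrist_force'],s['wrist_torque'])
cv2.imwrite('pics/w16c.png',cv2.resize(p[210:370,200:352,::-1],None,fx=4,fy=4,interpolation=cv2.INTER_CUBIC))
E
```

```text
28.175 [ 0.5503885  -0.02195482  0.13848677] [-3.14147686e+00  2.52397712e-04  3.32500251e-01] [ 0.24773737  0.4686281  -3.95678872] [0.03247036 0.02999857 0.00307091]
```

View pics/w16c.png

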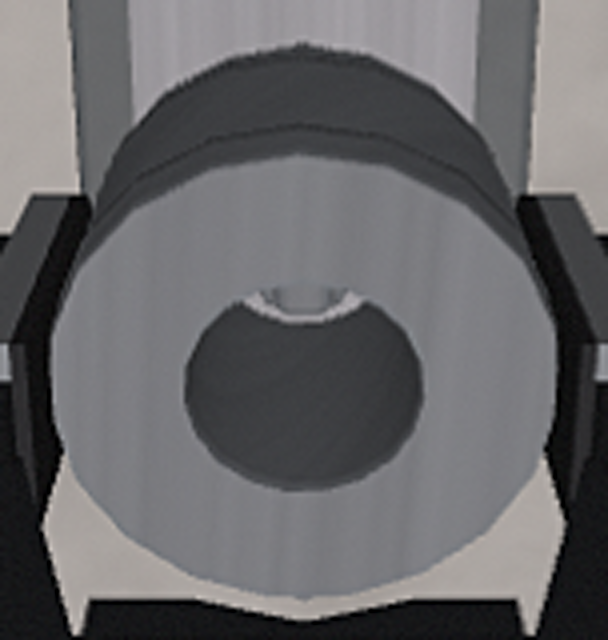

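Tang tip visible inside the bore, centred, no contact force.

Emit:
send_rows --rows '[{"travel": [0, 0, 2.5], "rotation": [0, 0, 0]}, {"travel": [0, 0, 2.5], "rotation": [0, 0, 0]}, {"travel": [0, 0, 2.5], "rotation": [0, 0, 0]}, {"travel": [0, 0, 2.5], "rotation": [0, 0, 0]}, {"travel": [0, 0, 2.5], "rotation": [0, 0, 0]}]'

```text
time_s: 28.8
ee_pos: [0.5504, -0.022, 0.1261]
orientation: [-3.142, 0.0, 0.333]
wrist_force: [-0.3, -0.4, -2.5]
finger_gap: 0.0541
```

```bash
python3 - <<'E'
from h import *
p,d,C,M=snap('w17'); s=robot.read_state(); print(s['time_s'],s['ee_pos'],s['wrist_force'],s['wrist_torque'])
cv2.imwrite('pics/w17c.png',cv2.resize(p[210:370,200:352,::-1],None,fx=4,fy=4,interpolation=cv2.INTER_CUBIC))
E
```

```text
28.85 [ 0.55033943 -0.02194245  0.12579882] [ 0.17475539  0.80173153 -3.8598302 ] [-0.00403038  0.00699662  0.02980945]
```

View pics/w17c.png

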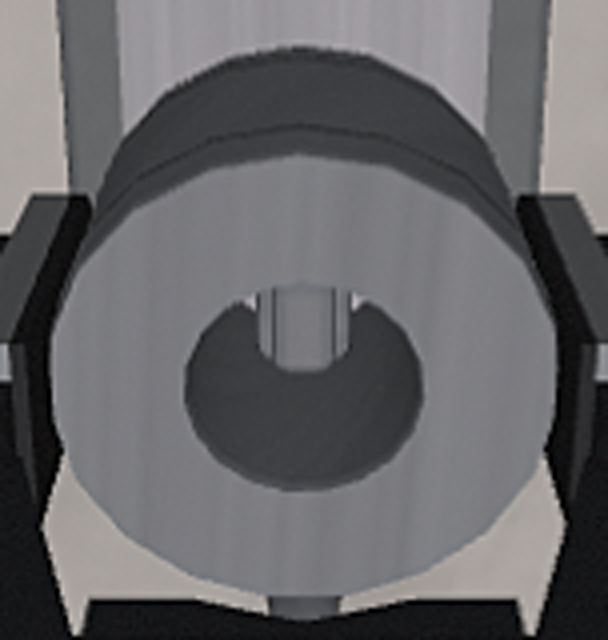

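Tang is centred in the bore (257–350 vs 184–422). Continuing.

Emit:
send_rows --rows '[{"travel": [0, 0, 2.5], "rotation": [0, 0, 0]}, {"travel": [0, 0, 2.5], "rotation": [0, 0, 0]}, {"travel": [0, 0, 2.5], "rotation": [0, 0, 0]}, {"travel": [0, 0, 2.5], "rotation": [0, 0, 0]}, {"travel": [0, 0, 2.5], "rotation": [0, 0, 0]}]'

```text
time_s: 29.48
ee_pos: [0.5505, -0.0219, 0.1136]
orientation: [-3.142, 0.0, 0.333]
wrist_force: [0.5, -0.1, -2.6]
finger_gap: 0.054
```

Emit:
send_rows --rows '[{"travel": [0, 0, 2.5], "rotation": [0, 0, 0]}, {"travel": [0, 0, 2.5], "rotation": [0, 0, 0]}, {"travel": [0, 0, 2.5], "rotation": [0, 0, 0]}, {"travel": [0, 0, 2.5], "rotation": [0, 0, 0]}, {"travel": [0, 0, 2.5], "rotation": [0, 0, 0]}]'

```text
time_s: 30.1
ee_pos: [0.5505, -0.022, 0.1011]
orientation: [-3.142, -0.0, 0.333]
wrist_force: [0.2, 0.1, -3.6]
finger_gap: 0.0539
```

```bash
python3 - <<'E'
from h import *
p,d,C,M=snap('w18'); s=robot.read_state(); print(s['time_s'],s['ee_pos'],s['wrist_force'],s['wrist_torque'])
cv2.imwrite('pics/w18c.png',cv2.resize(p[210:370,200:352,::-1],None,fx=4,fy=4,interpolation=cv2.INTER_CUBIC))
E
```

```text
30.15 [ 0.55033675 -0.02194034  0.10080398] [-0.0056683  -0.30559894 -3.9730303 ] [-0.00392421 -0.0046066   0.01392741]
```

View pics/w18c.png

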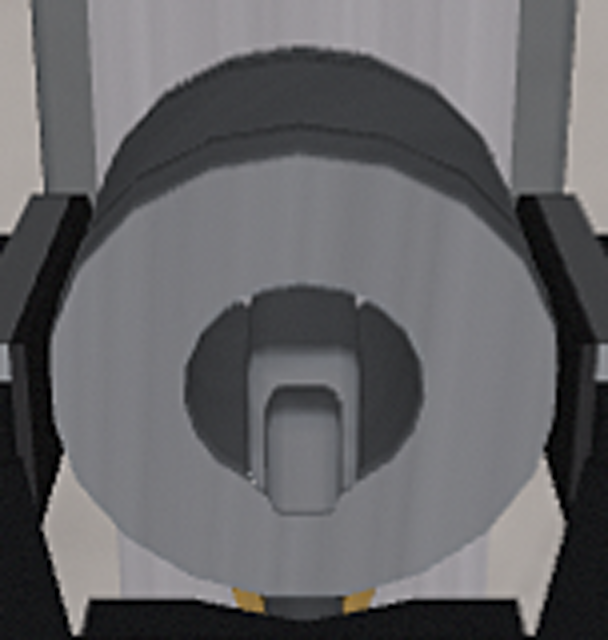

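Emit:
send_rows --rows '[{"travel": [0, 0, 2], "rotation": [0, 0, 0]}, {"travel": [0, 0, 2], "rotation": [0, 0, 0]}, {"travel": [0, 0, 2], "rotation": [0, 0, 0]}, {"travel": [0, 0, 2], "rotation": [0, 0, 0]}, {"travel": [0, 0, 1.5], "rotation": [0, 0, 0]}]'

```text
time_s: 30.78
ee_pos: [0.5505, -0.022, 0.0916]
orientation: [-3.142, 0.0, 0.333]
wrist_force: [-0.2, 0.5, -3.3]
finger_gap: 0.0541
```

Emit:
send_rows --rows '[{"travel": [0, 0, 0.6], "rotation": [0, 0, 0]}, {"travel": [0, 0, 0.6], "rotation": [0, 0, 0]}, {"travel": [0, 0, 0.6], "rotation": [0, 0, 0]}, {"travel": [0, 0, 0], "rotation": [0, 0, 0]}, {"travel": [0, 0, 0], "rotation": [0, 0, 0]}]'

```text
time_s: 31.4
ee_pos: [0.5505, -0.022, 0.09]
orientation: [3.142, -0.0, 0.333]
wrist_force: [-0.3, -0.3, -3.6]
finger_gap: 0.0543
```

Emit:
send_rows --rows '[{"travel": [0, 0, 0.5], "rotation": [0, 0, 0]}, {"travel": [0, 0, 0.5], "rotation": [0, 0, 0]}, {"travel": [0, 0, 0], "rotation": [0, 0, 0]}, {"travel": [0, 0, 0], "rotation": [0, 0, 0]}, {"travel": [0, 0, 0], "rotation": [0, 0, 0]}]'

```text
time_s: 32.02
ee_pos: [0.5505, -0.022, 0.089]
orientation: [3.142, -0.0, 0.332]
wrist_force: [0.2, 0.6, -3.8]
finger_gap: 0.0539
```

Emit:
send_rows --rows '[{"travel": [0, 0, 0.4], "rotation": [0, 0, 0]}, {"travel": [0, 0, 0.4], "rotation": [0, 0, 0]}, {"travel": [0, 0, 0], "rotation": [0, 0, 0]}, {"travel": [0, 0, 0], "rotation": [0, 0, 0]}, {"travel": [0, 0, 0], "rotation": [0, 0, 0]}]'

```text
time_s: 32.65
ee_pos: [0.5505, -0.022, 0.0882]
orientation: [3.142, -0.0, 0.332]
wrist_force: [0.8, 0.1, -3.8]
finger_gap: 0.0538
```

Emit:
send_rows --rows '[{"travel": [0, 0, 0.4], "rotation": [0, 0, 0]}, {"travel": [0, 0, 0.4], "rotation": [0, 0, 0]}, {"travel": [0, 0, 0], "rotation": [0, 0, 0]}, {"travel": [0, 0, 0], "rotation": [0, 0, 0]}, {"travel": [0, 0, 0], "rotation": [0, 0, 0]}]'

```text
time_s: 33.28
ee_pos: [0.5505, -0.022, 0.0874]
orientation: [3.142, -0.0, 0.332]
wrist_force: [-0.5, -0.5, -1.8]
finger_gap: 0.0539
```

Touching the platen. A little more, to bear fully.

Emit:
send_rows --rows '[{"travel": [0, 0, 0.3], "rotation": [0, 0, 0]}, {"travel": [0, 0, 0.3], "rotation": [0, 0, 0]}, {"travel": [0, 0, 0], "rotation": [0, 0, 0]}, {"travel": [0, 0, 0], "rotation": [0, 0, 0]}, {"travel": [0, 0, 0], "rotation": [0, 0, 0]}]'

```text
time_s: 33.9
ee_pos: [0.5505, -0.022, 0.0869]
orientation: [3.141, -0.0, 0.333]
wrist_force: [-1.2, -0.1, 1.2]
finger_gap: 0.0539
```

```bash
python3 - <<'E'
from h import *
for k in range(2):
    s=robot.read_state(); print(s['time_s'],s['ee_pos'].round(4),s['wrist_force'].round(2),s['wrist_torque'].round(3)); p=snap('w19')[0]
p=snap('sc19','scene')[0]
cv2.imwrite('pics/sc19c.png',cv2.resize(p[130:230,230:330,::-1],None,fx=6,fy=6,interpolation=cv2.INTER_CUBIC)[:600])
E
```

```text
33.9 [ 0.5505 -0.022   0.0869] [-1.17 -0.09  1.18] [-0.027  0.196 -0.04 ]
33.95 [ 0.5505 -0.022   0.0868] [-0.64 -0.69  1.42] [ 0.072  0.19  -0.003]
```

View pics/sc19c.png

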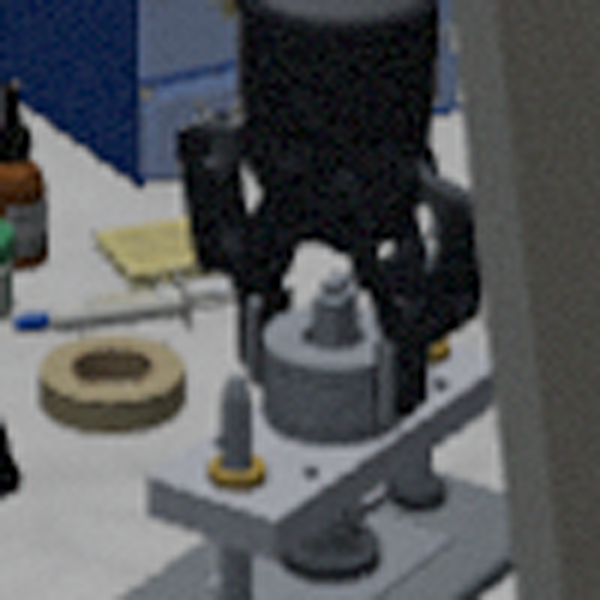

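Weight rests flat on the platen, bearing +1.3 N. Releasing and withdrawing.

Emit:
send_rows --hand 60 --rows '[{"travel": [0, 0, 0], "rotation": [0, 0, 0]}, {"travel": [0, 0, 0], "rotation": [0, 0, 0]}, {"travel": [0, 0, 0], "rotation": [0, 0, 0]}, {"travel": [0, 0, 0], "rotation": [0, 0, 0]}, {"travel": [0, 0, 0], "rotation": [0, 0, 0]}]'

```text
time_s: 34.67
ee_pos: [0.5505, -0.022, 0.0868]
orientation: [3.142, -0.0, 0.333]
wrist_force: [0.4, 0.0, 0.3]
finger_gap: 0.0602
```

Emit:
send_rows --hand 74 --rows '[{"travel": [0, 0, 0], "rotation": [0, 0, 0]}, {"travel": [0, 0, 0], "rotation": [0, 0, 0]}, {"travel": [0, 0, 0], "rotation": [0, 0, 0]}, {"travel": [0, 0, -5], "rotation": [0, 0, 0]}, {"travel": [0, 0, -10], "rotation": [0, 0, 0]}]'

```text
time_s: 35.3
ee_pos: [0.5503, -0.0219, 0.1021]
orientation: [-3.141, 0.0, 0.333]
wrist_force: [0.2, -0.6, 0.4]
finger_gap: 0.0738
```

Emit:
send_rows --rows '[{"travel": [0, 0, -20], "rotation": [0, 0, 0]}, {"travel": [0, 0, -30], "rotation": [0, 0, 0]}, {"travel": [0, 0, -30], "rotation": [0, 0, 0]}, {"travel": [0, 0, -30], "rotation": [0, 0, 0]}, {"travel": [0, 0, -20], "rotation": [0, 0, 0]}]'

```text
time_s: 35.92
ee_pos: [0.5507, -0.022, 0.2342]
orientation: [3.14, -0.002, 0.333]
wrist_force: [-0.2, 0.3, -0.2]
finger_gap: 0.0738
```

```bash
python3 - <<'E'
from h import *
for k in range(4): read_camera('top')
s=robot.read_state(); print(s['time_s'],s['ee_pos'].round(4),s['wrist_force'].round(2)); p,d,C,M=snap('w20')
q=snap('sc20','scene')[0]
a=cv2.resize(q[130:230,230:330,::-1],(420,420),interpolation=cv2.INTER_CUBIC); b=p[90:300,170:380,::-1]; cv2.imwrite('pics/f.png',np.hstack([a,cv2.resize(b,(380,380)) if 0 else cv2.copyMakeBorder(cv2.resize(b,(376,376)),0,44,0,0,0)]))
T=toolpose();Ct=cloud('wrist',d,camera_info('wrist')['tool_from_camera']); zz=T[2,3]-Ct[...,2]
g=(np.abs(Ct[...,0]+.002)<.027)
def fit(m):
    s=Ct[m];A=np.c_[s[:,:2],np.ones(len(s))];k=np.linalg.lstsq(A,s[:,2],rcond=None)[0];print(m.sum(),k.round(4),T[2,3]-np.median(s[:,2]))
r=np.hypot(Ct[...,0]+.002,Ct[...,1]+.0015)
fit(g&(np.abs(zz-.0837)<.004)&(np.abs(Ct[...,1])<.08)&(r>.032))
fit((np.abs(zz-.1195)<.004)&(r<.026)&(r>.014))
E
```

```text
36.125 [ 0.5504 -0.0219  0.2318] [ 1.53 -0.15 -0.8 ]
4205 [0.0003 0.0006 0.1472] 0.08367565042363734
1810 [ 0.0005 -0.0033  0.1114] 0.11956602567199837
```

View pics/f.png

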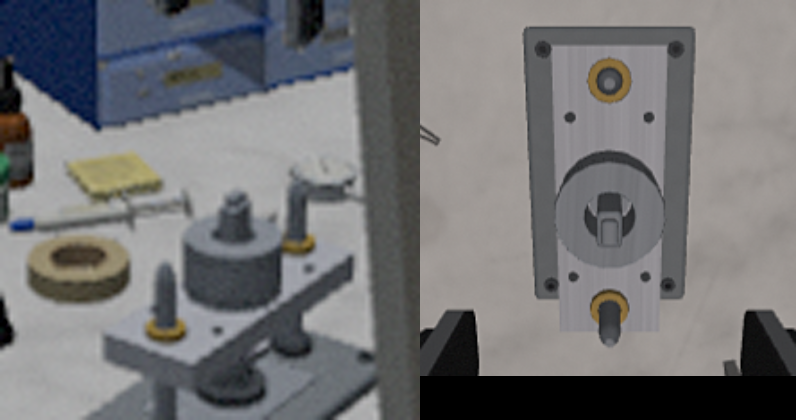

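Platen and weight are level, seated, and clear of the robot (weight top sits 35.9 mm above the platen). Handing in.

```bash
python3 -c "
from plant import job
print(job.hand_in())"
```

```text
the job is handed in; nothing more can be done
None
```

The press is closed with the dead weight seated on it, and I handed the job in at about 36 s of the 72 s allowed. No verdict was reported.

- **Platen:** I took the larger platen by its tang and lined one bore up with its pillar by looking through it. It went down over both pillars with no binding. I let go only once the wrist force had gone from −4 to about +2 N over roughly 1 mm, which matches the sprung glass. The glass top is about 66 mm above the bench.
- **Weight:** I lowered it over the tang the same way, and it met nothing until it reached the platen. I released it bearing about +1.3 N.

**Last checks:**
- The platen is level to within about 1 mrad and the weight to about 3 mrad.
- The weight's top is 35.9 mm above the platen, so it sits flat.
- Both pillars stand in their bushes, and the gripper is open and well clear above.

**What disagreed:**
- The wrist camera read 1.5–2 mm off along the jaw direction; I corrected for this by comparing against the gripped parts.
- The platen appeared to slip about 1 mm in the grip during the carry, which I corrected by the view through the bore.
- There was a brief upward push of about 5 N while the fingers closed on the weight; it did no visible harm.

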